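# Pile slide carriers under the press weight by touch and start the pedal timer

## Robot

A 7-joint arm with a two-finger parallel gripper is mounted at the origin on the work surface. World frame = base frame: x ahead of the robot, y to its left, z up, the work surface at z = 0. Lengths are in m, angles in rad, forces in N, time in s.
With the tool pointing down it reaches from about 0.35 to 0.9 m from the base axis. Payload 8.1 kg.
Tool frame: the origin (TCP) lies on the centre line of the jaws, within the pads' length; the fingertips stand 22 mm ahead of it and the grasp point (between the pads) lies 3 mm ahead of it (arm.finger_overhang is the distance from the TCP to the fingertips, in m); z points along the fingers, y is the direction in which the jaws open and shut (so a half turn about z gives the same grasp; the last joint's range is limited). The gripper opens to 92 mm and grips with 3 to 60 N. Pads are 19 mm wide; open, the fingers measure 130 mm over their backs; the gripper's body (75 mm by 190 mm) begins 47 mm behind the grasp point.
Start: joints at [-1.306, 0.434, 0.025, 1.573, -0.012, 1.134, -0.075], TCP at [0.225, 0.583, 0.249] pointing down, gripper open.
Joint ranges: [-2.62, 2.62], [-0.44, 2.09], [-1.27, 1.32], [0.08, 2.57], [-1.32, 4.46], [0.12, 2], [-2.74, 2.74]. Speed limits (rad/s): [2.22, 2.22, 3.01, 3.01, 3.14, 3.14, 3.14].

## Interface

Orientations are given as a rotation vector (axis times angle).
In Python, from cell import arm gives the robot as it stands. The module is installed in compiled form; this text tells all that it offers.
- The arm moves only by the tool step_arm, never from a script. Its argument "plan" is a list of rows, each an object of numbers: "wx", "wy", "wz": the turn, a rotation vector about the tool's x, y, z in units of 6 degrees (1.0 is 6 degrees); "tx", "ty", "tz": the shift along the tool's x, y, z in cm; "hand": the opening, from 0 (shut) to 1 (fully open). A call has exactly 10 rows; each row shifts and turns the commanded pose from where the row before left it, along the tool's axes as they then stand; what a row does not reach is not made up. A row lasts 1/12 s, in which the tool goes at most 41.7 mm and 7.16 degrees, less where a joint would pass 70% of its speed; a pose out of reach is approached as far as the arm can. A call is refused whole if a number of a shift passes 4.17 or a number of a turn 1, either way. A call with a gripper value outside its range is refused whole. The fingers move at their own pace and stop on an object; "force" is the grip in N (left out, the last holds). Time passes only in rows, so rows that do not move let the fingers close, or fill a call up. It gives the time, the measured TCP pose, the force and the opening at its end, in the units of the state.
- arm.observe(): the state, without advancing time (a new reading comes with each control period).
- arm.get_image(name): name is "scene" or "top"; returns (picture, depth): 384x512x3 uint8, red, green, blue; 384x512 float32, m along the optical axis (not along the pixel's ray), 0 where there is no reading.
- arm.calibration(name): a dict with "mtx" (3x3 intrinsics, pixels), "R" (3x3) and "t" (3): a world point X has camera coordinates R X + t. Camera axes: x right, y down, z forward; pixel columns grow to the right and rows downward; lengths in m; the calibration is good to about 2 mm. A picture is of the moment at which its call begins. calibration takes no time and is no camera call.
- arm.sign_off(): hands the job in, once; it reports no verdict.
The state is a dict: "clock": time; "joints": joint angles; "dq": joint speeds; "joint_efforts": joint torques, N m; "position": TCP position; "ee_rot": TCP orientation; "force": force on the tool from outside, world axes, zero at the start; "ft_torque": the same for the moment, N m; "width": opening from 0.0 (shut) to 1.0 (fully open).
Only numpy, scipy, OpenCV 4.12 (cv2) and the standard library are available. Lean on these libraries where they do the work, as an engineer would, in place of code of your own. Each camera call takes 0.05 s, during which the arm holds its last target.

## Task

Press the orange pedal fully down and let it up, to clear the flattening timer. Then pile all the blue slide carriers squarely on the grey one on the lift stand, in any order: the pile's height is unknown, so feel for its top and let go of each carrier, and afterwards of the press weight that goes square on top, only once it rests there, never letting it fall. Finally press the pedal fully down again to start the timer and let it come up, and leave the stapler and the pen alone.

Things in the scene. Friction and masses are not known exactly. Their poses are not given: they have to be found in the camera images.
- stand: fixed lift stand; origin on the bench under the middle of its aluminium table (130 mm along x, 70 mm along y). The table top is at an unknown height, 45 to 100 mm above the bench, different at every start. One grey carrier (size of a blue one, not reported) lies square in the middle of it; the pile goes on that, so the first top to be met is 57 to 112 mm above the bench
- weight_grip (a point): press weight, 0.55 kg: steel plate 100 x 46 x 14 mm with an upright black grip 50 mm long (x), 14 mm thick (y), rising 36 mm above the plate. The point is in the grip on the centre line, 34 mm above the underside of the plate and 16 mm below the top of the grip; x along the plate, z up
- pedal (a joint): angle of the orange pedal: 0 is up (at rest), 0.20 rad is down on its stop. A spring brings it back up; at the pressing point it takes about 4 N to start and 8 N at the stop
- pedal_pad (a point): pressing point on top of the orange ribbed pedal (125 x 62 mm), 100 mm from its hinge, 25 mm from its free end; x points from free end to hinge, z is its normal. At rest it rises to the free end by 0.24 rad and the point is 51 mm above the bench; it sinks 20 mm to the stop. The black rubber base (155 x 90 mm, 1.3 kg) is loose on the bench and may get shifted
- stapler: bystander: black and grey stapler with an orange strip, 140 mm long; origin under its middle
- pen: bystander: white and blue marker pen, 130 mm long, 13 mm thick; origin under its middle
- c1_mid (a point): blue slide carrier 1: a closed flat plastic box 110 mm (x) x 46 mm (y) x 12 mm (z) with three glass slides showing in its lid; 50 to 95 g. The point is its centre, 6 mm above its underside. Four to six carriers are there; an absent one reads None from the start
- c2_mid (a point): blue slide carrier 2: a closed flat plastic box 110 mm (x) x 46 mm (y) x 12 mm (z) with three glass slides showing in its lid; 50 to 95 g. The point is its centre, 6 mm above its underside. Four to six carriers are there; an absent one reads None from the start
- c3_mid (a point): blue slide carrier 3: a closed flat plastic box 110 mm (x) x 46 mm (y) x 12 mm (z) with three glass slides showing in its lid; 50 to 95 g. The point is its centre, 6 mm above its underside. Four to six carriers are there; an absent one reads None from the start
- c4_mid (a point): blue slide carrier 4: a closed flat plastic box 110 mm (x) x 46 mm (y) x 12 mm (z) with three glass slides showing in its lid; 50 to 95 g. The point is its centre, 6 mm above its underside. Four to six carriers are there; an absent one reads None from the start
- c5_mid (a point): blue slide carrier 5: a closed flat plastic box 110 mm (x) x 46 mm (y) x 12 mm (z) with three glass slides showing in its lid; 50 to 95 g. The point is its centre, 6 mm above its underside. Four to six carriers are there; an absent one reads None from the start
- c6_mid (a point): blue slide carrier 6: a closed flat plastic box 110 mm (x) x 46 mm (y) x 12 mm (z) with three glass slides showing in its lid; 50 to 95 g. The point is its centre, 6 mm above its underside. Four to six carriers are there; an absent one reads None from the start

How it is judged:
On the way, in this order (a step that is already met when the one before it is completed fails the run):
1. the pedal is pressed down to its stop to clear the timer (value of joint pedal above 0.175 rad), for 0.2 s.
2. all the blue carriers that are there lie squarely on the pile, let go (horizontal distance between each of c1_mid, c2_mid, c3_mid, c4_mid, c5_mid, c6_mid and stand below 0.012 m and angle between the x axis of each of c1_mid, c2_mid, c3_mid, c4_mid, c5_mid, c6_mid and the x axis of stand, either way round below 0.2 rad and angle between each of c1_mid, c2_mid, c3_mid, c4_mid, c5_mid, c6_mid's own z axis and vertical below 0.08 rad and height (world z) of each of c1_mid, c2_mid, c3_mid, c4_mid, c5_mid, c6_mid above 0.055 m and contact force between the fingers and c1 below 0.05 N and linear speed of each of c1, c2, c3, c4, c5, c6 below 0.03 m/s and contact force between the fingers and c2 below 0.05 N and contact force between the fingers and c3 below 0.05 N and contact force between the fingers and c4 below 0.05 N and contact force between the fingers and c5 below 0.05 N and contact force between the fingers and c6 below 0.05 N), for 0.2 s.
3. the press weight stands square on top of the pile, let go (horizontal distance between each of c1_mid, c2_mid, c3_mid, c4_mid, c5_mid, c6_mid, weight_grip and stand below 0.012 m and angle between the x axis of each of c1_mid, c2_mid, c3_mid, c4_mid, c5_mid, c6_mid, weight_grip and the x axis of stand, either way round below 0.2 rad and angle between each of c1_mid, c2_mid, c3_mid, c4_mid, c5_mid, c6_mid, weight_grip's own z axis and vertical below 0.08 rad and height (world z) of each of c1_mid, c2_mid, c3_mid, c4_mid, c5_mid, c6_mid above 0.055 m and height (world z) of weight_grip above 0.1 m and z of weight_grip in the frame of c1_mid above 0.03 m and z of weight_grip in the frame of c2_mid above 0.03 m and z of weight_grip in the frame of c3_mid above 0.03 m and z of weight_grip in the frame of c4_mid above 0.03 m and z of weight_grip in the frame of c5_mid above 0.03 m and z of weight_grip in the frame of c6_mid above 0.03 m and contact force between the fingers and weight below 0.05 N and linear speed of weight below 0.03 m/s), for 0.2 s.
4. the pedal is pressed down to its stop to start the timer (value of joint pedal above 0.175 rad), for 0.2 s.
At the end, for the whole second after the job is handed in: every blue carrier that is there lies flat on the pile on the stand, within 12 mm of its middle and 0.2 rad of square; the press weight stands on top of them all within the same tolerances; the pedal is up (below 0.03 rad); everything is released and at rest (horizontal distance between each of c1_mid, c2_mid, c3_mid, c4_mid, c5_mid, c6_mid, weight_grip and stand below 0.012 m and angle between the x axis of each of c1_mid, c2_mid, c3_mid, c4_mid, c5_mid, c6_mid, weight_grip and the x axis of stand, either way round below 0.2 rad and angle between each of c1_mid, c2_mid, c3_mid, c4_mid, c5_mid, c6_mid, weight_grip's own z axis and vertical below 0.08 rad and height (world z) of each of c1_mid, c2_mid, c3_mid, c4_mid, c5_mid, c6_mid above 0.055 m and height (world z) of weight_grip above 0.1 m and z of weight_grip in the frame of c1_mid above 0.03 m and z of weight_grip in the frame of c2_mid above 0.03 m and z of weight_grip in the frame of c3_mid above 0.03 m and z of weight_grip in the frame of c4_mid above 0.03 m and z of weight_grip in the frame of c5_mid above 0.03 m and z of weight_grip in the frame of c6_mid above 0.03 m and value of joint pedal below 0.03 rad and linear speed of each of c1, c2, c3, c4, c5, c6, weight below 0.03 m/s); the robot touches nothing.
It fails at once if a slide carrier is let go above the pile and falls onto it ((contact force between the fingers and c1 below 0.01 N and linear speed of c1 above 0.3 m/s and distance between the grasp point and c1_mid below 0.08 m and horizontal distance between c1_mid and stand below 0.05 m) or (contact force between the fingers and c2 below 0.01 N and linear speed of c2 above 0.3 m/s and distance between the grasp point and c2_mid below 0.08 m and horizontal distance between c2_mid and stand below 0.05 m) or (contact force between the fingers and c3 below 0.01 N and linear speed of c3 above 0.3 m/s and distance between the grasp point and c3_mid below 0.08 m and horizontal distance between c3_mid and stand below 0.05 m) or (contact force between the fingers and c4 below 0.01 N and linear speed of c4 above 0.3 m/s and distance between the grasp point and c4_mid below 0.08 m and horizontal distance between c4_mid and stand below 0.05 m) or (contact force between the fingers and c5 below 0.01 N and linear speed of c5 above 0.3 m/s and distance between the grasp point and c5_mid below 0.08 m and horizontal distance between c5_mid and stand below 0.05 m) or (contact force between the fingers and c6 below 0.01 N and linear speed of c6 above 0.3 m/s and distance between the grasp point and c6_mid below 0.08 m and horizontal distance between c6_mid and stand below 0.05 m)).
It fails at once if the press weight is let go above the pile and falls onto it (contact force between the fingers and weight below 0.01 N and linear speed of weight above 0.3 m/s and distance between the grasp point and weight_grip below 0.08 m and horizontal distance between weight_grip and stand below 0.05 m).
It fails at once if the stapler or pen is moved more than 3 cm (distance of any of stapler, pen from where it was at the start of the episode above 0.03 m).
Of c1, c2, c3, c4, c5, c6 only 4 to 6 are there at a start; the rules pass over those that are not, and their reading is None.
At some moment in a run one of pedal_base may be knocked a few centimetres aside while the robot is not near it.
It also fails if it takes over 210 s, if anything falls off the work surface, if the arm or the gripper's body presses on something with over 40 N, if the wrist force passes 120 N, or if a joint passes its speed limit or range.

## Working session

There is one attempt and no reset: what is moved stays moved. The work goes in short steps, Python scripts to look and compute and a tool call to move; the robot and the scene stay as the last step left them, time stands still between calls to the robot, and variables do not carry over. Pictures are saved under pics/ and viewed, and the job is handed in when it is done.

Besides the shell and the picture viewer there is one more tool, called after "Emit:" as a command line: name --argument value ..., lists and objects as JSON in quotes. step_arm: Moves the arm, as the interface text tells. Its arguments: {"type":"object","properties":{"plan":{"type":"array"},"force":{"type":"number"}},"required":["plan"]}

```bash
mkdir -p pics; python3 - <<'E'
from cell import arm
import cv2,numpy as np
print(arm.observe())
for n in("scene","top"):
    p,d=arm.get_image(n); cv2.imwrite(f"pics/{n}0.png",p[:,:,::-1]); np.savez(f"{n}0.npz",p=p,d=d)
    c=arm.calibration(n); print(n,c, -c["R"].T@c["t"])
E
```

```text
{'clock': 0.0, 'joints': array([-1.30559581,  0.4352385 ,  0.02496435,  1.57409068, -0.01160294,
        1.13402623, -0.07514146]), 'dq': array([ 0.00040924,  0.00053259, -0.00139985,  0.00043277, -0.0003205 ,
        0.00116968,  0.00020393]), 'joint_efforts': array([-2.84896742e-04, -6.67834640e+01,  9.85020362e-01, -3.14474881e+01,
       -6.06066710e-02,  4.26648546e-02,  1.57648496e-04]), 'position': array([0.22459862, 0.58272976, 0.2479377 ]), 'ee_rot': array([-5.74621445e-01, -3.08843381e+00,  2.52910982e-03]), 'force': array([-0.01094113,  0.67411461,  0.04610264]), 'ft_torque': array([-0.01440101, -0.01240534, -0.03199701]), 'width': 1.0019923291827628}
scene {'mtx': array([[396.86964936,   0.        , 259.09239145],
       [  0.        , 396.86964936, 190.87383675],
       [  0.        ,   0.        ,   1.        ]]), 'R': array([[ 0.27299797,  0.96200247, -0.00483293],
       [ 0.72685631, -0.20955375, -0.65403909],
       [-0.63019998,  0.1750385 , -0.75644531]]), 't': array([-0.08974799, -0.3384853 ,  1.60412151])} [ 1.28144853 -0.2653761   0.99161384]
top {'mtx': array([[404.84037672,   0.        , 255.89650211],
       [  0.        , 404.84037672, 191.52350277],
       [  0.        ,   0.        ,   1.        ]]), 'R': array([[-0.05584638, -0.99843752,  0.00192376],
       [-0.97757917,  0.05428769, -0.20344976],
       [ 0.20302744, -0.01324256, -0.9790835 ]]), 't': array([-0.02740632,  0.53733932,  0.97811026])} [ 0.32517796 -0.04358172  1.06702589]
```

View pics/scene0.png

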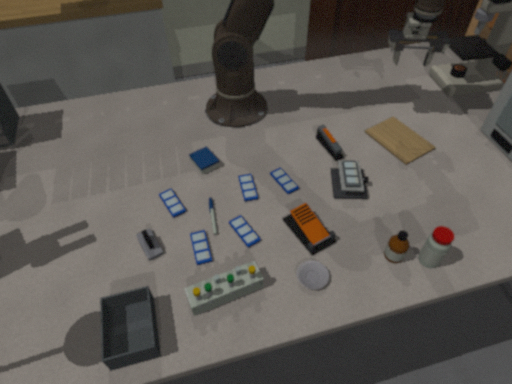

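View pics/top0.png

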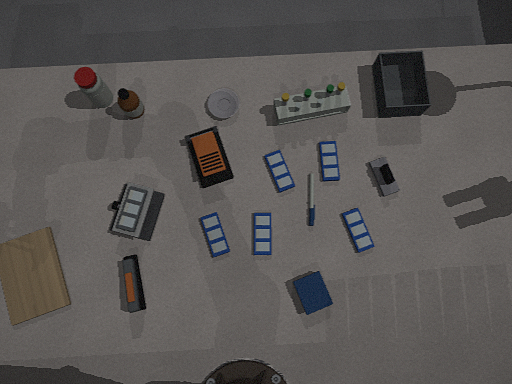

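```bash
cat > h.py <<'E'
from cell import arm
import cv2,numpy as np
from scipy.spatial.transform import Rotation as Ro
def cast(n,uv,z):
    c=arm.calibration(n);R,t,K=c["R"],c["t"],c["mtx"]
    uv=np.atleast_2d(uv).astype(float)
    d=np.linalg.inv(K)@np.c_[uv,np.ones(len(uv))].T
    d=(R.T@d).T;o=-R.T@t
    return o+d*((z-o[2])/d[:,2])[:,None]
def proj(n,X):
    c=arm.calibration(n);p=c["mtx"]@(c["R"]@np.asarray(X)+c["t"]);return p[:2]/p[2]
def depthpts(n,d):
    c=arm.calibration(n);h,w=d.shape;v,u=np.mgrid[:h,:w]
    r=np.linalg.inv(c["mtx"])@np.stack([u.ravel(),v.ravel(),np.ones(h*w)])*d.ravel()
    return (c["R"].T@(r-c["t"][:,None])).T.reshape(h,w,3)
def rects(n,mask,z,amin=100):
    cs,_=cv2.findContours(mask.astype(np.uint8),cv2.RETR_EXTERNAL,cv2.CHAIN_APPROX_NONE)
    out=[]
    for c in cs:
        if cv2.contourArea(c)<amin: continue
        W=cast(n,c[:,0,:],z)[:,:2].astype(np.float32)
        (x,y),(a,b),ang=cv2.minAreaRect(W*1000)
        if a<b: a,b,ang=b,a,ang+90
        ang=(ang+90)%180-90
        m=c[:,0,:].mean(0)
        out.append((m.round(),round(x,1),round(y,1),round(a,1),round(b,1),round(ang,1)))
    return out
def st():
    s=arm.observe();R=Ro.from_rotvec(s["ee_rot"]).as_matrix()
    print("t%.2f"%s["clock"],"p",(s["position"]*1000).round(1),"yaw(tool x) %.1f"%np.degrees(np.arctan2(R[1,0],R[0,0])),"tilt",R[:2,2].round(4),"F",s["force"].round(2),"w %.3f"%s["width"],"q",s["joints"].round(2))
    return s,R
E
python3 - <<'E'
from h import *
for n in("top","scene"):
    f=np.load(n+"0.npz");p,d=f["p"],f["d"]
    hsv=cv2.cvtColor(p,cv2.COLOR_RGB2HSV)
    blue=cv2.inRange(hsv,(100,110,60),(130,255,255))
    print(n,"blue")
    for r in rects(n,cv2.morphologyEx(blue,cv2.MORPH_CLOSE,np.ones((3,3))),0.012,60):print(r)
    org=cv2.inRange(hsv,(3,150,90),(20,255,255))
    print("orange")
    for r in rects(n,org,0.045,60):print(r)
    cv2.imwrite(f"pics/{n}0_blue.png",blue)
f=np.load("top0.npz");P=depthpts("top",f["d"])
for nm,(u,v) in dict(stand=(132,210),table=(150,222),weight=(384,176),grip=(388,172),bench=(290,220),pedal=(208,150),bluebox=(312,292),c=(262,233)).items(): print(nm,P[v-1:v+2,u-1:u+2].reshape(-1,3).mean(0).round(4))
for n,b in (("top",(95,170,180,250)),("top",(350,140,420,210)),("top",(175,110,245,200))):
    p=np.load(n+"0.npz")["p"][b[1]:b[3],b[0]:b[2]]
    cv2.imwrite(f"pics/crop{b[0]}.png",cv2.resize(p[:,:,::-1],None,fx=6,fy=6,interpolation=cv2.INTER_CUBIC))
E
```

```text
top blue
(array([313., 293.]), 276.0, -186.4, 86.6, 70.6, 18.9)
(array([262., 234.]), 432.1, -67.7, 106.8, 42.1, -3.2)
(array([214., 234.]), 437.5, 56.0, 108.9, 45.4, 16.6)
(array([358., 230.]), 428.2, -318.2, 109.0, 44.9, 17.2)
(array([279., 170.]), 599.3, -123.7, 109.0, 45.3, 18.4)
(array([329., 160.]), 619.8, -260.2, 108.7, 45.2, 0.6)
orange
(array([129., 287.]), 315.8, 266.6, 68.9, 16.0, 7.6)
(array([208., 154.]), 647.1, 62.6, 110.0, 60.1, 15.5)
scene blue
(array([243., 231.]), 604.2, -125.1, 111.3, 44.2, 18.5)
(array([172., 204.]), 434.5, -318.3, 110.6, 44.8, 17.0)
(array([204., 158.]), 262.6, -185.1, 86.2, 68.6, 21.8)
orange
(array([309., 223.]), 651.7, 60.7, 137.2, 62.3, 10.4)
stand [0.504  0.2569 0.0591]
table [0.4781 0.2239 0.0111]
weight [ 0.5633 -0.3975  0.0298]
grip [ 0.5686 -0.4022  0.0504]
bench [ 0.4644 -0.1441 -0.0005]
pedal [0.6569 0.0627 0.041 ]
bluebox [ 0.2775 -0.1826  0.0312]
c [ 0.4329 -0.0676  0.0114]
```

View pics/crop95.png

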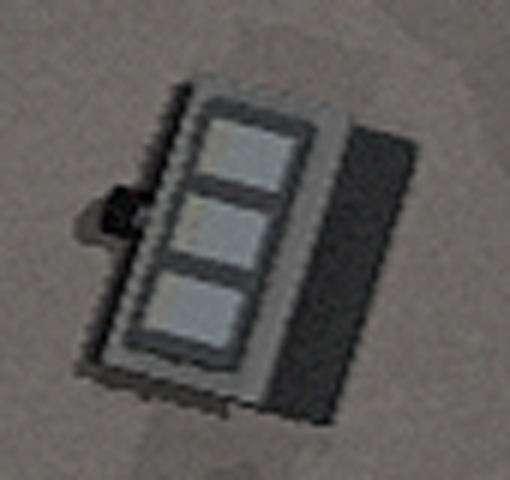

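View pics/crop350.png

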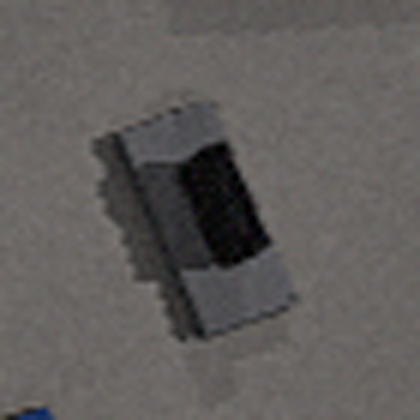

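View pics/crop175.png

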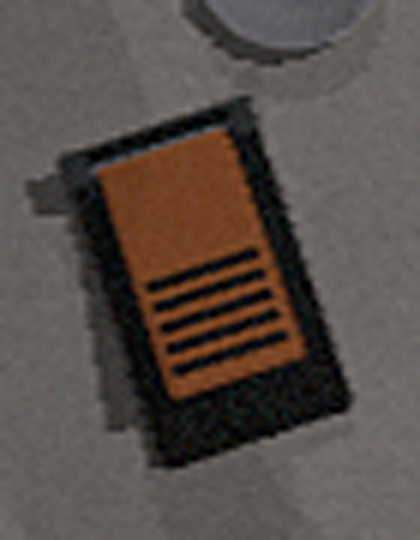

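```bash
cat > loc.py <<'E'
from h import *
def dr(P,zl,zh,x0,x1,y0,y1):
    m=(P[...,2]>zl)&(P[...,2]<zh)&(P[...,0]>x0)&(P[...,0]<x1)&(P[...,1]>y0)&(P[...,1]<y1)
    Q=P[m]
    (x,y),(a,b),g=cv2.minAreaRect((Q[:,:2]*1000).astype(np.float32))
    if a<b:a,b,g=b,a,g+90
    return len(Q),"c",(round(x,1),round(y,1)),"size",round(a,1),round(b,1),"ang",round((g+90)%180-90,1),"mean",(Q.mean(0)*1000).round(1),"zmed",np.median(Q[:,2]).round(4)
E
python3 - <<'E'
from loc import *
for n in("top","scene"):
    f=np.load(n+"0.npz");P=depthpts(n,f["d"]);p=f["p"]
    print(n)
    try:
        S=(0.4,0.6,0.17,0.34)
        z=P[(P[...,0]>.44)&(P[...,0]<.57)&(P[...,1]>.2)&(P[...,1]<.31)][:,2]
        print(np.histogram(z,np.arange(-.005,.12,.005)))
        print("carrier",dr(P,.053,.08,*S));print("table",dr(P,.04,.08,*S))
        print("plate",dr(P,.008,.06,.48,.64,-.47,-.33));print("grip",dr(P,.035,.06,.48,.64,-.47,-.33))
        hsv=cv2.cvtColor(p,cv2.COLOR_RGB2HSV);org=cv2.inRange(hsv,(3,150,70),(20,255,255))>0
        org&=(P[...,0]>.55)&(P[...,1]<.15)&(P[...,2]>.01)
        Q=P[org];c=Q.mean(0);A=np.c_[Q[:,:2]-c[:2],np.ones(len(Q))];s=np.linalg.lstsq(A,Q[:,2],rcond=None)[0]
        print("pedal c",c.round(4),"plane",s.round(4));print(cv2.minAreaRect((Q[:,:2]*1000).astype(np.float32)))
        print("pen",dr(P,.005,.02,.46,.6,-.22,-.18))
    except Exception as e: print(e)
E
```

```text
top
(array([110, 133, 113, 398,  25,   1,   8,  19,   9,  91, 431,  54, 535,
       247,   1,   0,   0,   0,   0,   0,   0,   0,   0,   0]), array([-0.005,  0.   ,  0.005,  0.01 ,  0.015,  0.02 ,  0.025,  0.03 ,
        0.035,  0.04 ,  0.045,  0.05 ,  0.055,  0.06 ,  0.065,  0.07 ,
        0.075,  0.08 ,  0.085,  0.09 ,  0.095,  0.1  ,  0.105,  0.11 ,
        0.115]))
carrier (802, 'c', (508.9, 259.7), 'size', 110.1, 47.5, 'ang', -18.0, 'mean', array([507.7, 259. ,  59. ]), 'zmed', np.float64(0.059))
table (1402, 'c', (509.1, 259.8), 'size', 130.3, 71.1, 'ang', -18.3, 'mean', array([506.6, 257.3,  53.8]), 'zmed', np.float64(0.0568))
plate (636, 'c', (567.9, -402.8), 'size', 99.5, 48.1, 'ang', 16.2, 'mean', array([ 565.3, -399.1,   22.1]), 'zmed', np.float64(0.0149))
grip (137, 'c', (567.8, -402.5), 'size', 50.2, 14.6, 'ang', 16.2, 'mean', array([ 566.9, -401.4,   47.8]), 'zmed', np.float64(0.049))
pedal c [0.6534 0.0645 0.0406] plane [-0.2467  0.0013  0.0406]
((648.765869140625, 62.88932800292969), (120.52962493896484, 62.1874885559082), 15.873876571655273)
pen (241, 'c', (522.8, -20
[... 620 characters left out ...]
able (665, 'c', (508.3, 259.1), 'size', 132.8, 71.2, 'ang', -18.9, 'mean', array([516.5, 254.1,  54. ]), 'zmed', np.float64(0.0571))
plate (471, 'c', (567.7, -404.0), 'size', 105.6, 46.1, 'ang', 16.6, 'mean', array([ 577., -402.,   21.]), 'zmed', np.float64(0.0147))
grip (88, 'c', (570.2, -403.5), 'size', 50.6, 13.7, 'ang', 16.2, 'mean', array([ 573.6, -402.7,   48.6]), 'zmed', np.float64(0.0495))
pedal c [0.6533 0.061  0.0435] plane [ 0.4688 -1.1077  0.0435]
((949.2520751953125, -62.98616027832031), (114.18185424804688, 769.5629272460938), 67.08776092529297)
pen (144, 'c', (530.9, -196.8), 'size', 136.7, 32.0, 'ang', -2.0, 'mean', array([ 524.7, -203.9,   11.1]), 'zmed', np.float64(0.0112))
```

```bash
cat >> h.py <<'E'
def go(x,y,z,yaw):
    s,R=st(); cur=np.degrees(np.arctan2(R[1,0],R[0,0]))
    d=np.array([x,y,z])/1000-s["position"]
    dy=(yaw-cur+180)%360-180
    print("turn wz units total %.2f (%.1f deg)"%(-dy/6,dy), "| before turn shift cm",(R.T@d*100).round(2),"| after turn", (Ro.from_euler("z",dy,degrees=True).as_matrix()@R).T.dot(d*100).round(2))
E
python3 - <<'E'
from h import *
go(612.7,52.6,150,196)
E
```

```text
t0.10 p [224.6 582.8 248. ] yaw(tool x) 158.9 tilt [-0.0004 -0.0013] F [0.21 0.   0.25] w 0.998 q [-1.31  0.44  0.02  1.57 -0.01  1.13 -0.08]
turn wz units total -6.18 (37.1 deg) | before turn shift cm [-55.28 -35.5    9.86] | after turn [-22.69 -61.65   9.89]
```

Emit:
step_arm --plan '[{"tx":-1.5,"ty":-1,"hand":0},{"tx":-2.7,"ty":-1.7,"hand":0},{"tx":-2.7,"ty":-1.7,"hand":0},{"tx":-2.7,"ty":-1.7,"hand":0},{"tx":-2.7,"ty":-1.7,"hand":0},{"tx":-2.7,"ty":-1.7,"hand":0},{"tx":-2.7,"ty":-1.7,"hand":0},{"tx":-2.7,"ty":-1.7,"hand":0},{"tx":-2.7,"ty":-1.7,"hand":0},{"tx":-2.7,"ty":-1.7,"hand":0}]' --force 20

```text
invalid input at $.plan[0]: expected keys wx, wy, wz, tx, ty, tz, hand
```

Emit:
step_arm --plan '[{"tx":-2.7,"ty":-1.7,"hand":0},{"tx":-2.7,"ty":-1.7,"hand":0},{"tx":-2.7,"ty":-1.7,"hand":0},{"tx":-2.7,"ty":-1.7,"hand":0},{"tx":-2.7,"ty":-1.7,"hand":0},{"tx":-2.7,"ty":-1.7,"hand":0},{"tx":-2.7,"ty":-1.7,"hand":0},{"tx":-2.7,"ty":-1.7,"hand":0},{"tx":-2.7,"ty":-1.7,"hand":0},{"tx":-2.7,"ty":-1.7,"hand":0}]'

```text
invalid input at $.plan[0]: expected keys wx, wy, wz, tx, ty, tz, hand
```

```bash
python3 -c "
from h import *
go(612.7,52.6,150,196)"
```

```text
t0.10 p [224.6 582.8 248. ] yaw(tool x) 158.9 tilt [-0.0004 -0.0013] F [0.21 0.   0.25] w 0.998 q [-1.31  0.44  0.02  1.57 -0.01  1.13 -0.08]
turn wz units total -6.18 (37.1 deg) | before turn shift cm [-55.28 -35.5    9.86] | after turn [-22.69 -61.65   9.89]
```

Emit:
step_arm --plan '[{"wx":0,"wy":0,"wz":0,"tx":-1.5,"ty":-1,"tz":0,"hand":0},{"wx":0,"wy":0,"wz":0,"tx":-2.7,"ty":-1.7,"tz":0,"hand":0},{"wx":0,"wy":0,"wz":0,"tx":-2.7,"ty":-1.7,"tz":0,"hand":0},{"wx":0,"wy":0,"wz":0,"tx":-2.7,"ty":-1.7,"tz":0,"hand":0},{"wx":0,"wy":0,"wz":0,"tx":-2.7,"ty":-1.7,"tz":0,"hand":0},{"wx":0,"wy":0,"wz":0,"tx":-2.7,"ty":-1.7,"tz":0,"hand":0},{"wx":0,"wy":0,"wz":0,"tx":-2.7,"ty":-1.7,"tz":0,"hand":0},{"wx":0,"wy":0,"wz":0,"tx":-2.7,"ty":-1.7,"tz":0,"hand":0},{"wx":0,"wy":0,"wz":0,"tx":-2.7,"ty":-1.7,"tz":0,"hand":0},{"wx":0,"wy":0,"wz":0,"tx":-2.7,"ty":-1.7,"tz":0,"hand":0}]' --force 20

```text
clock: 0.93
position: [0.4074, 0.3368, 0.2485]
ee_rot: [-0.575, -3.088, 0.0]
force: [0.2, 0.1, 0.3]
width: 0.322
```

Emit:
step_arm --plan '[{"wx":0,"wy":0,"wz":0,"tx":-2.7,"ty":-1.7,"tz":0,"hand":0},{"wx":0,"wy":0,"wz":0,"tx":-2.7,"ty":-1.7,"tz":0,"hand":0},{"wx":0,"wy":0,"wz":0,"tx":-2.7,"ty":-1.7,"tz":0,"hand":0},{"wx":0,"wy":0,"wz":0,"tx":-2.7,"ty":-1.7,"tz":0,"hand":0},{"wx":0,"wy":0,"wz":0,"tx":-2.7,"ty":-1.7,"tz":0,"hand":0},{"wx":0,"wy":0,"wz":0,"tx":-2.7,"ty":-1.7,"tz":0,"hand":0},{"wx":0,"wy":0,"wz":0,"tx":-2.7,"ty":-1.7,"tz":0,"hand":0},{"wx":0,"wy":0,"wz":0,"tx":-2.7,"ty":-1.7,"tz":0,"hand":0},{"wx":0,"wy":0,"wz":0,"tx":-2.7,"ty":-1.7,"tz":0,"hand":0},{"wx":0,"wy":0,"wz":0,"tx":-2.7,"ty":-1.7,"tz":0,"hand":0}]'

```text
clock: 1.77
position: [0.5982, 0.0812, 0.2484]
ee_rot: [-0.574, -3.088, 0.0]
force: [0.7, 0.6, 1.0]
width: 0.003
```

```bash
python3 -c "
from h import *
go(612.7,52.6,150,196)"
```

```text
t1.77 p [598.2  81.2 248.4] yaw(tool x) 158.9 tilt [-0.0007 -0.0001] F [0.71 0.64 0.98] w 0.003 q [-0.4   0.4   0.25  1.64 -0.11  1.11  1.08]
turn wz units total -6.18 (37.1 deg) | before turn shift cm [-2.39 -2.14  9.84] | after turn [-0.62 -3.15  9.84]
```

Emit:
step_arm --plan '[{"wx":0,"wy":0,"wz":0,"tx":-1.2,"ty":-1.07,"tz":0,"hand":0},{"wx":0,"wy":0,"wz":0,"tx":-1.2,"ty":-1.07,"tz":0,"hand":0},{"wx":0,"wy":0,"wz":-0.9,"tx":0,"ty":0,"tz":2.3,"hand":0},{"wx":0,"wy":0,"wz":-0.9,"tx":0,"ty":0,"tz":2.3,"hand":0},{"wx":0,"wy":0,"wz":-0.9,"tx":0,"ty":0,"tz":2.3,"hand":0},{"wx":0,"wy":0,"wz":-0.9,"tx":0,"ty":0,"tz":2.3,"hand":0},{"wx":0,"wy":0,"wz":-0.9,"tx":0,"ty":0,"tz":2.3,"hand":0},{"wx":0,"wy":0,"wz":-0.9,"tx":0,"ty":0,"tz":2.3,"hand":0},{"wx":0,"wy":0,"wz":-0.8,"tx":0,"ty":0,"tz":1.5,"hand":0},{"wx":0,"wy":0,"wz":0,"tx":0,"ty":0,"tz":0.5,"hand":0}]'

```text
clock: 2.6
position: [0.6105, 0.0536, 0.0877]
ee_rot: [0.446, -3.105, -0.0]
force: [-0.5, -0.9, 0.2]
width: 0.008
```

```bash
python3 -c "
from h import *
go(612.7,52.6,50,196)
import numpy as np
p,d=arm.get_image('top');cv2.imwrite('pics/ped1.png',cv2.resize(p[80:230,120:320,::-1],None,fx=4,fy=4))
hsv=cv2.cvtColor(p,cv2.COLOR_RGB2HSV)
"
```

```text
t2.60 p [610.5  53.6  87.7] yaw(tool x) -163.7 tilt [-0.0048 -0.0006] F [-0.49 -0.88  0.18] w 0.008 q [-0.22  0.59  0.06  1.77 -0.05  0.79  1.73]
turn wz units total 0.06 (-0.3 deg) | before turn shift cm [-0.21 -0.16  3.77] | after turn [-0.21 -0.16  3.77]
```

View pics/ped1.png

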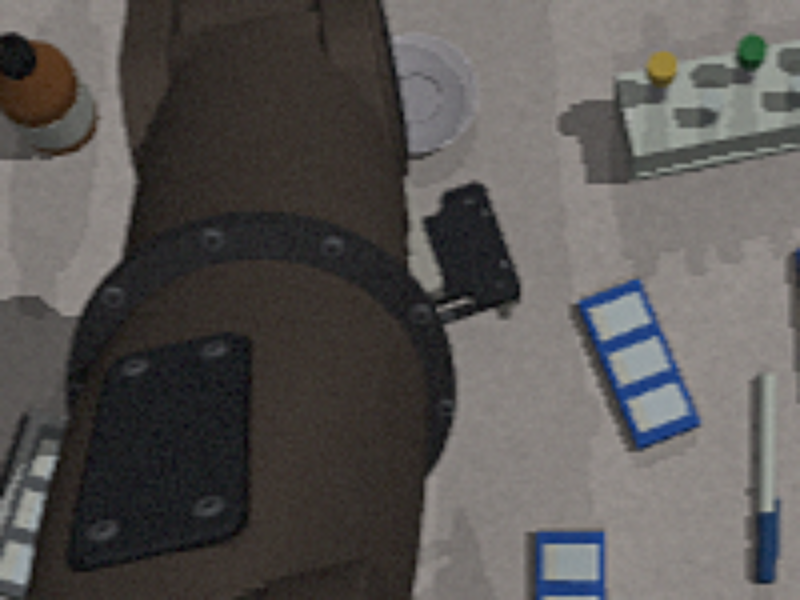

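Emit:
step_arm --plan '[{"wx":0,"wy":0,"wz":0,"tx":-0.2,"ty":-0.16,"tz":0.2,"hand":0},{"wx":0,"wy":0,"wz":0,"tx":0,"ty":0,"tz":0.5,"hand":0},{"wx":0,"wy":0,"wz":0,"tx":0,"ty":0,"tz":0.5,"hand":0},{"wx":0,"wy":0,"wz":0,"tx":0,"ty":0,"tz":0.5,"hand":0},{"wx":0,"wy":0,"wz":0,"tx":0,"ty":0,"tz":0.5,"hand":0},{"wx":0,"wy":0,"wz":0,"tx":0,"ty":0,"tz":0.5,"hand":0},{"wx":0,"wy":0,"wz":0,"tx":0,"ty":0,"tz":0.4,"hand":0},{"wx":0,"wy":0,"wz":0,"tx":0,"ty":0,"tz":0.3,"hand":0},{"wx":0,"wy":0,"wz":0,"tx":0,"ty":0,"tz":0,"hand":0},{"wx":0,"wy":0,"wz":0,"tx":0,"ty":0,"tz":0,"hand":0}]'

```text
clock: 3.48
position: [0.6138, 0.0526, 0.0565]
ee_rot: [0.439, -3.109, 0.0]
force: [-4.0, -1.2, 7.0]
width: 0.003
```

```bash
python3 -c "
from h import *
go(612.7,52.6,50,196)"
```

```text
t3.48 p [613.8  52.6  56.5] yaw(tool x) -163.9 tilt [-0.0018 -0.0005] F [-3.96 -1.24  7.01] w 0.003 q [-0.21  0.63  0.06  1.78 -0.05  0.73  1.73]
turn wz units total 0.02 (-0.1 deg) | before turn shift cm [0.1  0.03 0.65] | after turn [0.1  0.03 0.65]
```

Emit:
step_arm --plan '[{"wx":0,"wy":0,"wz":0,"tx":0,"ty":0,"tz":0.2,"hand":0},{"wx":0,"wy":0,"wz":0,"tx":0,"ty":0,"tz":0.2,"hand":0},{"wx":0,"wy":0,"wz":0,"tx":0,"ty":0,"tz":0.2,"hand":0},{"wx":0,"wy":0,"wz":0,"tx":0,"ty":0,"tz":0.2,"hand":0},{"wx":0,"wy":0,"wz":0,"tx":0,"ty":0,"tz":0.1,"hand":0},{"wx":0,"wy":0,"wz":0,"tx":0,"ty":0,"tz":0,"hand":0},{"wx":0,"wy":0,"wz":0,"tx":0,"ty":0,"tz":0,"hand":0},{"wx":0,"wy":0,"wz":0,"tx":0,"ty":0,"tz":0,"hand":0},{"wx":0,"wy":0,"wz":0,"tx":0,"ty":0,"tz":0,"hand":0},{"wx":0,"wy":0,"wz":0,"tx":0,"ty":0,"tz":0,"hand":0}]'

```text
clock: 4.32
position: [0.614, 0.0526, 0.052]
ee_rot: [0.439, -3.111, -0.0]
force: [-20.6, -2.6, 54.2]
width: 0.005
```

```bash
python3 -c "
from h import *
go(612.7,52.6,50,196)"
```

```text
t4.32 p [614.   52.6  52. ] yaw(tool x) -163.9 tilt [-0.0001  0.0002] F [-20.64  -2.64  54.16] w 0.005 q [-0.21  0.64  0.06  1.79 -0.05  0.72  1.73]
turn wz units total 0.01 (-0.1 deg) | before turn shift cm [0.12 0.03 0.2 ] | after turn [0.12 0.03 0.2 ]
```

Emit:
step_arm --plan '[{"wx":0,"wy":0,"wz":0,"tx":0,"ty":0,"tz":-0.6,"hand":0},{"wx":0,"wy":0,"wz":0,"tx":0,"ty":0,"tz":-0.8,"hand":0},{"wx":0,"wy":0,"wz":0,"tx":0,"ty":0,"tz":-1,"hand":0},{"wx":0,"wy":0,"wz":0,"tx":0,"ty":0,"tz":-1.5,"hand":0},{"wx":0,"wy":0,"wz":0,"tx":0,"ty":0,"tz":-1.5,"hand":0.72},{"wx":0,"wy":0,"wz":0,"tx":1,"ty":0,"tz":-1.5,"hand":0.72},{"wx":0,"wy":0,"wz":0,"tx":3,"ty":0,"tz":-1,"hand":0.72},{"wx":0,"wy":0,"wz":0,"tx":4,"ty":0,"tz":0,"hand":0.72},{"wx":0,"wy":0,"wz":0,"tx":4,"ty":0,"tz":0,"hand":0.72},{"wx":0,"wy":0,"wz":0,"tx":4,"ty":0,"tz":0,"hand":0.72}]'

```text
clock: 5.15
position: [0.4593, 0.0083, 0.1267]
ee_rot: [-0.441, 3.11, 0.0]
force: [0.4, -0.4, 0.5]
width: 0.392
```

```bash
python3 -c "
from loc import *
f=np.load('top0.npz');P=depthpts('top',f['d'])
for x,y in((432,-68),(437,56),(428,-318),(599,-124),(620,-260)):
    print(dr(P,.007,.02,x/1e3-.062,x/1e3+.062,y/1e3-.048,y/1e3+.048))
f=np.load('scene0.npz');P=depthpts('scene',f['d'])
for x,y in((432,-68),(437,56),(428,-318),(599,-124),(620,-260)):
    print(dr(P,.007,.02,x/1e3-.062,x/1e3+.062,y/1e3-.048,y/1e3+.048))
go(438,56,24,196.6)
for n in('scene','top'):
    p,d=arm.get_image(n);cv2.imwrite('pics/%s1.png'%n,p[:,:,::-1]);np.savez(n+'1.npz',p=p,d=d)
"
```

```text
(719, 'c', (432.2, -66.4), 'size', 107.6, 44.2, 'ang', -3.5, 'mean', array([431.2, -67.1,  12.2]), 'zmed', np.float64(0.0122))
(741, 'c', (437.5, 56.9), 'size', 109.5, 45.7, 'ang', 16.5, 'mean', array([437. ,  56.8,  12.1]), 'zmed', np.float64(0.0121))
(744, 'c', (428.5, -317.1), 'size', 110.1, 46.4, 'ang', 17.1, 'mean', array([ 427.6, -316.8,   12.2]), 'zmed', np.float64(0.0122))
(675, 'c', (602.9, -132.8), 'size', 110.4, 67.4, 'ang', 17.9, 'mean', array([ 598.6, -122.8,   12.2]), 'zmed', np.float64(0.0123))
(687, 'c', (617.3, -247.4), 'size', 115.6, 71.2, 'ang', 0.3, 'mean', array([ 618. , -258.6,   12.1]), 'zmed', np.float64(0.0121))
(359, 'c', (434.1, -68.3), 'size', 113.6, 46.6, 'ang', -3.0, 'mean', array([436.6, -68.6,  12.3]), 'zmed', np.float64(0.0122))
(353, 'c', (438.8, 56.4), 'size', 113.4, 47.0, 'ang', 16.3, 'mean', array([441. ,  56. ,  12.3]), 'zmed', np.float64(0.0122))
(402, 'c', (429.0, -316.8), 'size', 115.0, 49.7, 'ang', 16.6, 'mean', array([ 432.4, -317.9,   12.2]), 'zmed', np.float64(0.0122))
(474, 'c', (600.4, -123.7), 'size', 110.5, 46.5, 'ang', 18.6, 'mean', array([ 603.1, -123.7,   12.3]), 'zmed', np.float64(0.0124))
(514, 'c', (621.7, -247.5), 'size', 110.8, 71.5, 'ang', 0.5, 'mean', array([ 623.3, -259.9,   12.2]), 'zmed', np.float64(0.0122))
t5.15 p [459.3   8.3 126.7] yaw(tool x) -163.9 tilt [0.0003 0.0001] F [ 0.39 -0.43  0.52] w 0.392 q [-0.19  0.32  0.06  2.11 -0.03  0.7   1.75]
turn wz units total -0.08 (0.5 deg) | before turn shift cm [ 0.73  5.17 10.27] | after turn [ 0.69  5.18 10.27]
```

View pics/scene1.png

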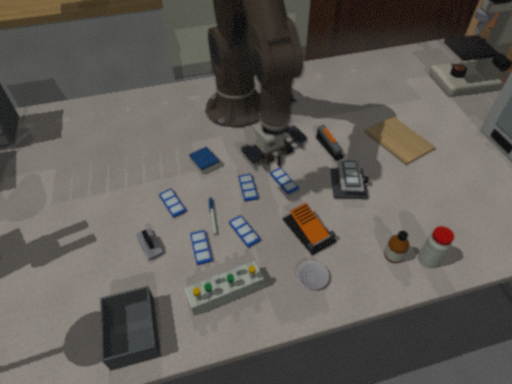

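Emit:
step_arm --plan '[{"wx":0,"wy":0,"wz":-0.08,"tx":0.2,"ty":1.3,"tz":0,"hand":0.72},{"wx":0,"wy":0,"wz":0,"tx":0.2,"ty":1.5,"tz":0.5,"hand":0.72},{"wx":0,"wy":0,"wz":0,"tx":0.2,"ty":1.4,"tz":1,"hand":0.72},{"wx":0,"wy":0,"wz":0,"tx":0.1,"ty":0.97,"tz":1.5,"hand":0.72},{"wx":0,"wy":0,"wz":0,"tx":0,"ty":0,"tz":1.7,"hand":0.72},{"wx":0,"wy":0,"wz":0,"tx":0,"ty":0,"tz":1.7,"hand":0.72},{"wx":0,"wy":0,"wz":0,"tx":0,"ty":0,"tz":1.5,"hand":0.72},{"wx":0,"wy":0,"wz":0,"tx":0,"ty":0,"tz":1.2,"hand":0.72},{"wx":0,"wy":0,"wz":0,"tx":0,"ty":0,"tz":0.7,"hand":0.72},{"wx":0,"wy":0,"wz":0,"tx":0,"ty":0,"tz":0.37,"hand":0.72}]'

```text
clock: 6.08
position: [0.4399, 0.0572, 0.0241]
ee_rot: [0.455, -3.108, -0.001]
force: [0.0, -0.4, -0.1]
width: 0.718
```

```bash
python3 -c "
from h import *
go(438,56.8,25,196.5)"
```

```text
t6.08 p [439.9  57.2  24.1] yaw(tool x) -163.3 tilt [-0.0007  0.0002] F [ 0.01 -0.4  -0.08] w 0.718 q [-0.27  0.5   0.03  2.23 -0.03  0.42  1.65]
turn wz units total 0.03 (-0.2 deg) | before turn shift cm [ 0.2   0.02 -0.09] | after turn [ 0.2   0.02 -0.09]
```

Emit:
step_arm --plan '[{"wx":0,"wy":0,"wz":0,"tx":0.2,"ty":0,"tz":0,"hand":0.72},{"wx":0,"wy":0,"wz":0,"tx":0,"ty":0,"tz":0,"hand":0},{"wx":0,"wy":0,"wz":0,"tx":0,"ty":0,"tz":0,"hand":0},{"wx":0,"wy":0,"wz":0,"tx":0,"ty":0,"tz":0,"hand":0},{"wx":0,"wy":0,"wz":0,"tx":0,"ty":0,"tz":0,"hand":0},{"wx":0,"wy":0,"wz":0,"tx":0,"ty":0,"tz":0,"hand":0},{"wx":0,"wy":0,"wz":0,"tx":0,"ty":0,"tz":-0.5,"hand":0},{"wx":0,"wy":0,"wz":0,"tx":0,"ty":0,"tz":-1.5,"hand":0},{"wx":0,"wy":0,"wz":0,"tx":0,"ty":0,"tz":-2.5,"hand":0},{"wx":0,"wy":0,"wz":0,"tx":0,"ty":0,"tz":-3.5,"hand":0}]' --force 15

```text
clock: 6.92
position: [0.4361, 0.0552, 0.1047]
ee_rot: [0.453, -3.104, 0.001]
force: [1.2, -0.3, -0.1]
width: 0.498
```

```bash
python3 -c "
from h import *
go(509,259.7,100,161.8)"
```

```text
t6.92 p [436.1  55.2 104.7] yaw(tool x) -163.4 tilt [-0.0042 -0.0011] F [ 1.16 -0.29 -0.14] w 0.498 q [-0.28  0.34  0.04  2.17 -0.02  0.64  1.64]
turn wz units total 5.80 (-34.8 deg) | before turn shift cm [-12.83  17.52   0.42] | after turn [-0.54 21.71  0.47]
```

Emit:
step_arm --plan '[{"wx":0,"wy":0,"wz":1,"tx":0,"ty":0,"tz":-0.5,"hand":0},{"wx":0,"wy":0,"wz":1,"tx":0,"ty":0,"tz":-0.3,"hand":0},{"wx":0,"wy":0,"wz":1,"tx":0,"ty":0,"tz":0,"hand":0},{"wx":0,"wy":0,"wz":1,"tx":0,"ty":0,"tz":0,"hand":0},{"wx":0,"wy":0,"wz":1,"tx":0,"ty":0,"tz":0,"hand":0},{"wx":0,"wy":0,"wz":0.8,"tx":0,"ty":0,"tz":0,"hand":0},{"wx":0,"wy":0,"wz":0,"tx":0,"ty":2,"tz":0,"hand":0},{"wx":0,"wy":0,"wz":0,"tx":-0.1,"ty":3,"tz":0,"hand":0},{"wx":0,"wy":0,"wz":0,"tx":-0.1,"ty":3,"tz":0,"hand":0},{"wx":0,"wy":0,"wz":0,"tx":-0.1,"ty":3,"tz":0,"hand":0}]'

```text
clock: 7.75
position: [0.4751, 0.1602, 0.1135]
ee_rot: [0.498, 3.102, 0.0]
force: [0.4, -0.3, -0.1]
width: 0.501
```

Emit:
step_arm --plan '[{"wx":0,"wy":0,"wz":0,"tx":-0.1,"ty":3,"tz":0,"hand":0},{"wx":0,"wy":0,"wz":0,"tx":-0.1,"ty":3,"tz":0,"hand":0},{"wx":0,"wy":0,"wz":0,"tx":0,"ty":2.5,"tz":0,"hand":0},{"wx":0,"wy":0,"wz":0,"tx":0,"ty":1.5,"tz":0,"hand":0},{"wx":0,"wy":0,"wz":0,"tx":0,"ty":0.7,"tz":0,"hand":0},{"wx":0,"wy":0,"wz":0,"tx":0,"ty":0,"tz":0,"hand":0},{"wx":0,"wy":0,"wz":0,"tx":0,"ty":0,"tz":0,"hand":0},{"wx":0,"wy":0,"wz":0,"tx":0,"ty":0,"tz":0,"hand":0},{"wx":0,"wy":0,"wz":0,"tx":0,"ty":0,"tz":0,"hand":0},{"wx":0,"wy":0,"wz":0,"tx":0,"ty":0,"tz":0,"hand":0}]'

```text
clock: 8.58
position: [0.5102, 0.259, 0.1132]
ee_rot: [-0.499, -3.102, 0.001]
force: [0.0, 0.2, -1.3]
width: 0.495
```

```bash
python3 -c "
from h import *
go(509,259.7,84,161.8)
for n in('scene','top'):
    p,d=arm.get_image(n);cv2.imwrite('pics/%s2.png'%n,p[:,:,::-1]);np.savez(n+'2.npz',p=p,d=d)
"
```

```text
t8.58 p [510.2 259.  113.2] yaw(tool x) 161.7 tilt [-0.0001 -0.0003] F [ 0.02  0.21 -1.34] w 0.495 q [-0.69  0.5   0.18  1.87 -0.12  0.79  0.8 ]
turn wz units total -0.01 (0.1 deg) | before turn shift cm [0.14 0.03 2.92] | after turn [0.13 0.03 2.92]
```

View pics/scene2.png

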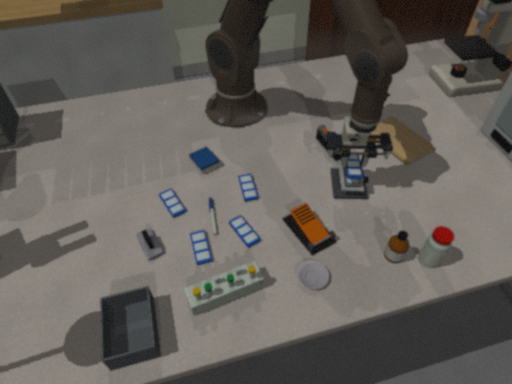

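Emit:
step_arm --plan '[{"wx":0,"wy":0,"wz":0,"tx":0.13,"ty":0,"tz":0.5,"hand":0},{"wx":0,"wy":0,"wz":0,"tx":0,"ty":0,"tz":0.7,"hand":0},{"wx":0,"wy":0,"wz":0,"tx":0,"ty":0,"tz":0.6,"hand":0},{"wx":0,"wy":0,"wz":0,"tx":0,"ty":0,"tz":0.4,"hand":0},{"wx":0,"wy":0,"wz":0,"tx":0,"ty":0,"tz":0.2,"hand":0},{"wx":0,"wy":0,"wz":0,"tx":0,"ty":0,"tz":0.2,"hand":0},{"wx":0,"wy":0,"wz":0,"tx":0,"ty":0,"tz":0.1,"hand":0},{"wx":0,"wy":0,"wz":0,"tx":0,"ty":0,"tz":0.05,"hand":0},{"wx":0,"wy":0,"wz":0,"tx":0,"ty":0,"tz":0.05,"hand":0},{"wx":0,"wy":0,"wz":0,"tx":0,"ty":0,"tz":0,"hand":0}]'

```text
clock: 9.52
position: [0.5091, 0.2606, 0.0851]
ee_rot: [0.497, 3.102, 0.0]
force: [-0.3, 0.3, -0.7]
width: 0.497
```

Emit:
step_arm --plan '[{"wx":0,"wy":0,"wz":0,"tx":0,"ty":0,"tz":0.03,"hand":0},{"wx":0,"wy":0,"wz":0,"tx":0,"ty":0,"tz":0.03,"hand":0},{"wx":0,"wy":0,"wz":0,"tx":0,"ty":0,"tz":0.03,"hand":0},{"wx":0,"wy":0,"wz":0,"tx":0,"ty":0,"tz":0.03,"hand":0},{"wx":0,"wy":0,"wz":0,"tx":0,"ty":0,"tz":0.03,"hand":0},{"wx":0,"wy":0,"wz":0,"tx":0,"ty":0,"tz":0.03,"hand":0},{"wx":0,"wy":0,"wz":0,"tx":0,"ty":0,"tz":0,"hand":0},{"wx":0,"wy":0,"wz":0,"tx":0,"ty":0,"tz":0,"hand":0},{"wx":0,"wy":0,"wz":0,"tx":0,"ty":0,"tz":0,"hand":0},{"wx":0,"wy":0,"wz":0,"tx":0,"ty":0,"tz":0,"hand":0}]'

```text
clock: 10.35
position: [0.5091, 0.2607, 0.0846]
ee_rot: [0.497, 3.102, 0.001]
force: [-4.4, -2.8, 15.5]
width: 0.501
```

Emit:
step_arm --plan '[{"wx":0,"wy":0,"wz":0,"tx":0,"ty":0,"tz":-0.08,"hand":0},{"wx":0,"wy":0,"wz":0,"tx":0,"ty":0,"tz":0,"hand":0},{"wx":0,"wy":0,"wz":0,"tx":0,"ty":0,"tz":0,"hand":0.7},{"wx":0,"wy":0,"wz":0,"tx":0,"ty":0,"tz":0,"hand":0.7},{"wx":0,"wy":0,"wz":0,"tx":0,"ty":0,"tz":0,"hand":0.7},{"wx":0,"wy":0,"wz":0,"tx":0,"ty":0,"tz":0,"hand":0.7},{"wx":0,"wy":0,"wz":0,"tx":0,"ty":0,"tz":-0.5,"hand":0.7},{"wx":0,"wy":0,"wz":0,"tx":0,"ty":0,"tz":-1,"hand":0.7},{"wx":0,"wy":0,"wz":0,"tx":0,"ty":0,"tz":-2,"hand":0.7},{"wx":0,"wy":0,"wz":0,"tx":0,"ty":0,"tz":-2.5,"hand":0.7}]'

```text
clock: 11.18
position: [0.5082, 0.2601, 0.1443]
ee_rot: [-0.497, -3.1, 0.003]
force: [0.5, 0.4, -0.6]
width: 0.696
```

```bash
python3 -c "
from h import *
go(433,-67,140,176.8)
"
```

```text
t11.18 p [508.2 260.1 144.3] yaw(tool x) 161.8 tilt [-0.002  -0.0014] F [ 0.52  0.38 -0.55] w 0.696 q [-0.7   0.46  0.19  1.84 -0.11  0.86  0.79]
turn wz units total -2.50 (15.0 deg) | before turn shift cm [ -3.07 -33.42   0.49] | after turn [  5.69 -33.08   0.5 ]
```

Emit:
step_arm --plan '[{"wx":0,"wy":0,"wz":0,"tx":-0.2,"ty":-2,"tz":0,"hand":0.7},{"wx":0,"wy":0,"wz":0,"tx":-0.32,"ty":-3.6,"tz":0,"hand":0.7},{"wx":0,"wy":0,"wz":0,"tx":-0.32,"ty":-3.6,"tz":0,"hand":0.7},{"wx":0,"wy":0,"wz":0,"tx":-0.32,"ty":-3.6,"tz":0,"hand":0.7},{"wx":0,"wy":0,"wz":0,"tx":-0.32,"ty":-3.6,"tz":0,"hand":0.7},{"wx":0,"wy":0,"wz":0,"tx":-0.32,"ty":-3.6,"tz":0,"hand":0.7},{"wx":0,"wy":0,"wz":0,"tx":-0.32,"ty":-3.6,"tz":0,"hand":0.7},{"wx":0,"wy":0,"wz":0,"tx":-0.32,"ty":-3.6,"tz":0,"hand":0.7},{"wx":0,"wy":0,"wz":0,"tx":-0.32,"ty":-3.6,"tz":0,"hand":0.7},{"wx":0,"wy":0,"wz":0,"tx":-0.3,"ty":-2.6,"tz":0,"hand":0.7}]'

```text
clock: 12.02
position: [0.4328, -0.0692, 0.145]
ee_rot: [0.5, 3.101, -0.0]
force: [0.3, -0.6, 0.6]
width: 0.698
```

```bash
cat > pile.py <<'E'
from loc import *
import sys
k=sys.argv[1];lo=float(sys.argv[2])
for n in('scene','top'):
    p,d=arm.get_image(n);cv2.imwrite('pics/%s_%s.png'%(n,k),p[:,:,::-1]);np.savez('%s_%s.npz'%(n,k),p=p,d=d)
    P=depthpts(n,d)
    try: print(n,dr(P,lo,lo+.03,.42,.6,.18,.34))
    except Exception as e: print(n,e)
E
python3 pile.py p1 .065; python3 -c "
from h import *
go(433,-67,25,176.8)
"
```

```text
scene (375, 'c', (509.2, 259.3), 'size', 111.7, 46.8, 'ang', -17.9, 'mean', array([513.5, 257.4,  71.3]), 'zmed', np.float64(0.0715))
top (822, 'c', (509.3, 260.3), 'size', 109.9, 47.6, 'ang', -17.5, 'mean', array([508.2, 259.8,  71. ]), 'zmed', np.float64(0.071))
t12.12 p [432.8 -70.7 145. ] yaw(tool x) 161.4 tilt [ 0.0009 -0.0011] F [ 0.8   0.41 -0.29] w 0.698 q [-0.19  0.27  0.27  2.15 -0.1   0.73  1.4 ]
turn wz units total -2.57 (15.4 deg) | before turn shift cm [ 0.11  0.37 12.  ] | after turn [1.0e-02 3.8e-01 1.2e+01]
```

Emit:
step_arm --plan '[{"wx":0,"wy":0,"wz":-0.9,"tx":0,"ty":0,"tz":1,"hand":0.7},{"wx":0,"wy":0,"wz":-0.9,"tx":0,"ty":0,"tz":1.5,"hand":0.7},{"wx":0,"wy":0,"wz":-0.77,"tx":0,"ty":0,"tz":1.5,"hand":0.7},{"wx":0,"wy":0,"wz":0,"tx":0,"ty":0.38,"tz":2,"hand":0.7},{"wx":0,"wy":0,"wz":0,"tx":0,"ty":0,"tz":2,"hand":0.7},{"wx":0,"wy":0,"wz":0,"tx":0,"ty":0,"tz":1.7,"hand":0.7},{"wx":0,"wy":0,"wz":0,"tx":0,"ty":0,"tz":1.2,"hand":0.7},{"wx":0,"wy":0,"wz":0,"tx":0,"ty":0,"tz":0.7,"hand":0.7},{"wx":0,"wy":0,"wz":0,"tx":0,"ty":0,"tz":0.4,"hand":0.7},{"wx":0,"wy":0,"wz":0,"tx":0,"ty":0,"tz":0,"hand":0.7}]'

```text
clock: 12.95
position: [0.4341, -0.0621, 0.0239]
ee_rot: [-0.075, -3.14, -0.0]
force: [-0.0, 0.2, -0.2]
width: 0.698
```

```bash
python3 -c "
from h import *
go(433,-67,24.5,176.8)
"
```

```text
t12.95 p [434.1 -62.1  23.9] yaw(tool x) 177.2 tilt [-0.0002  0.0002] F [-0.03  0.21 -0.24] w 0.698 q [-0.08  0.49  0.14  2.24 -0.16  0.41  1.71]
turn wz units total 0.07 (-0.4 deg) | before turn shift cm [ 0.09 -0.5  -0.06] | after turn [ 0.09 -0.5  -0.06]
```

Emit:
step_arm --plan '[{"wx":0,"wy":0,"wz":0.05,"tx":0.1,"ty":-0.48,"tz":0,"hand":0.7},{"wx":0,"wy":0,"wz":0,"tx":0,"ty":0,"tz":0,"hand":0},{"wx":0,"wy":0,"wz":0,"tx":0,"ty":0,"tz":0,"hand":0},{"wx":0,"wy":0,"wz":0,"tx":0,"ty":0,"tz":0,"hand":0},{"wx":0,"wy":0,"wz":0,"tx":0,"ty":0,"tz":0,"hand":0},{"wx":0,"wy":0,"wz":0,"tx":0,"ty":0,"tz":0,"hand":0},{"wx":0,"wy":0,"wz":0,"tx":0,"ty":0,"tz":-0.5,"hand":0},{"wx":0,"wy":0,"wz":0,"tx":0,"ty":0,"tz":-2,"hand":0},{"wx":0,"wy":0,"wz":0.5,"tx":0,"ty":0,"tz":-3.5,"hand":0},{"wx":0,"wy":0,"wz":1,"tx":0,"ty":0,"tz":-3.5,"hand":0}]'

```text
clock: 13.78
position: [0.4315, -0.0672, 0.1197]
ee_rot: [-0.333, -3.121, -0.0]
force: [-0.1, -0.8, -0.7]
width: 0.498
```

```bash
python3 -c "
from h import *
go(509,259.7,120,161.8)
"
```

```text
t13.78 p [431.5 -67.2 119.7] yaw(tool x) 167.8 tilt [-0.003   0.0003] F [-0.05 -0.77 -0.7 ] w 0.498 q [-0.17  0.31  0.25  2.18 -0.12  0.67  1.53]
turn wz units total 1.00 (-6.0 deg) | before turn shift cm [-0.68 33.59 -0.04] | after turn [ 2.850e+00  3.348e+01 -3.000e-02]
```

Emit:
step_arm --plan '[{"wx":0,"wy":0,"wz":1,"tx":0,"ty":0,"tz":-0.3,"hand":0},{"wx":0,"wy":0,"wz":0,"tx":0.2,"ty":2,"tz":0,"hand":0},{"wx":0,"wy":0,"wz":0,"tx":0.25,"ty":3.2,"tz":0,"hand":0},{"wx":0,"wy":0,"wz":0,"tx":0.3,"ty":3.5,"tz":0,"hand":0},{"wx":0,"wy":0,"wz":0,"tx":0.3,"ty":3.5,"tz":0,"hand":0},{"wx":0,"wy":0,"wz":0,"tx":0.3,"ty":3.5,"tz":0,"hand":0},{"wx":0,"wy":0,"wz":0,"tx":0.3,"ty":3.5,"tz":0,"hand":0},{"wx":0,"wy":0,"wz":0,"tx":0.3,"ty":3.5,"tz":0,"hand":0},{"wx":0,"wy":0,"wz":0,"tx":0.3,"ty":3.5,"tz":0,"hand":0},{"wx":0,"wy":0,"wz":0,"tx":0.3,"ty":3,"tz":0,"hand":0}]'

```text
clock: 14.62
position: [0.499, 0.2211, 0.1223]
ee_rot: [-0.491, -3.103, -0.001]
force: [0.2, -0.3, -1.1]
width: 0.5
```

Emit:
step_arm --plan '[{"wx":0,"wy":0,"wz":0,"tx":0.2,"ty":2.4,"tz":0,"hand":0},{"wx":0,"wy":0,"wz":0,"tx":0.1,"ty":1.2,"tz":0,"hand":0},{"wx":0,"wy":0,"wz":0,"tx":0,"ty":0.4,"tz":0,"hand":0},{"wx":0,"wy":0,"wz":0,"tx":0,"ty":0,"tz":0.3,"hand":0},{"wx":0,"wy":0,"wz":0,"tx":0,"ty":0,"tz":0.4,"hand":0},{"wx":0,"wy":0,"wz":0,"tx":0,"ty":0,"tz":0.3,"hand":0},{"wx":0,"wy":0,"wz":0,"tx":0,"ty":0,"tz":0,"hand":0},{"wx":0,"wy":0,"wz":0,"tx":0,"ty":0,"tz":0,"hand":0},{"wx":0,"wy":0,"wz":0,"tx":0,"ty":0,"tz":0,"hand":0},{"wx":0,"wy":0,"wz":0,"tx":0,"ty":0,"tz":0,"hand":0}]'

```text
clock: 15.45
position: [0.5088, 0.2569, 0.1122]
ee_rot: [0.494, 3.102, 0.0]
force: [-0.3, 0.6, -0.6]
width: 0.497
```

```bash
python3 -c "
from h import *
go(509,259.7,97,161.8)
"
```

```text
t15.45 p [508.8 256.9 112.2] yaw(tool x) 161.9 tilt [0.0002 0.0001] F [-0.28  0.56 -0.62] w 0.497 q [-0.72  0.5   0.22  1.87 -0.15  0.78  0.83]
turn wz units total 0.01 (-0.1 deg) | before turn shift cm [0.07 0.28 1.52] | after turn [0.07 0.28 1.52]
```

Emit:
step_arm --plan '[{"wx":0,"wy":0,"wz":0,"tx":0.07,"ty":0.28,"tz":0.3,"hand":0},{"wx":0,"wy":0,"wz":0,"tx":0,"ty":0,"tz":0.4,"hand":0},{"wx":0,"wy":0,"wz":0,"tx":0,"ty":0,"tz":0.3,"hand":0},{"wx":0,"wy":0,"wz":0,"tx":0,"ty":0,"tz":0.2,"hand":0},{"wx":0,"wy":0,"wz":0,"tx":0,"ty":0,"tz":0.1,"hand":0},{"wx":0,"wy":0,"wz":0,"tx":0,"ty":0,"tz":0.1,"hand":0},{"wx":0,"wy":0,"wz":0,"tx":0,"ty":0,"tz":0.03,"hand":0},{"wx":0,"wy":0,"wz":0,"tx":0,"ty":0,"tz":0.03,"hand":0},{"wx":0,"wy":0,"wz":0,"tx":0,"ty":0,"tz":0.03,"hand":0},{"wx":0,"wy":0,"wz":0,"tx":0,"ty":0,"tz":0,"hand":0}]'

```text
clock: 16.28
position: [0.5089, 0.2601, 0.0972]
ee_rot: [0.494, 3.103, 0.0]
force: [-0.8, -0.3, -0.8]
width: 0.499
```

Emit:
step_arm --plan '[{"wx":0,"wy":0,"wz":0,"tx":0,"ty":0,"tz":0.02,"hand":0},{"wx":0,"wy":0,"wz":0,"tx":0,"ty":0,"tz":0.02,"hand":0},{"wx":0,"wy":0,"wz":0,"tx":0,"ty":0,"tz":0.02,"hand":0},{"wx":0,"wy":0,"wz":0,"tx":0,"ty":0,"tz":0.02,"hand":0},{"wx":0,"wy":0,"wz":0,"tx":0,"ty":0,"tz":0.02,"hand":0},{"wx":0,"wy":0,"wz":0,"tx":0,"ty":0,"tz":0,"hand":0},{"wx":0,"wy":0,"wz":0,"tx":0,"ty":0,"tz":0,"hand":0},{"wx":0,"wy":0,"wz":0,"tx":0,"ty":0,"tz":0,"hand":0},{"wx":0,"wy":0,"wz":0,"tx":0,"ty":0,"tz":0,"hand":0},{"wx":0,"wy":0,"wz":0,"tx":0,"ty":0,"tz":0,"hand":0}]'

```text
clock: 17.12
position: [0.5089, 0.2601, 0.0962]
ee_rot: [0.494, 3.103, 0.0]
force: [-0.4, 0.4, -0.5]
width: 0.497
```

Emit:
step_arm --plan '[{"wx":0,"wy":0,"wz":0,"tx":0,"ty":0,"tz":0.02,"hand":0},{"wx":0,"wy":0,"wz":0,"tx":0,"ty":0,"tz":0.02,"hand":0},{"wx":0,"wy":0,"wz":0,"tx":0,"ty":0,"tz":0.02,"hand":0},{"wx":0,"wy":0,"wz":0,"tx":0,"ty":0,"tz":0.02,"hand":0},{"wx":0,"wy":0,"wz":0,"tx":0,"ty":0,"tz":0.02,"hand":0},{"wx":0,"wy":0,"wz":0,"tx":0,"ty":0,"tz":0,"hand":0},{"wx":0,"wy":0,"wz":0,"tx":0,"ty":0,"tz":0,"hand":0},{"wx":0,"wy":0,"wz":0,"tx":0,"ty":0,"tz":0,"hand":0},{"wx":0,"wy":0,"wz":0,"tx":0,"ty":0,"tz":0,"hand":0},{"wx":0,"wy":0,"wz":0,"tx":0,"ty":0,"tz":0,"hand":0}]'

```text
clock: 17.95
position: [0.5089, 0.2601, 0.0956]
ee_rot: [0.494, 3.102, 0.0]
force: [-2.7, -1.6, 6.3]
width: 0.499
```

Emit:
step_arm --plan '[{"wx":0,"wy":0,"wz":0,"tx":0,"ty":0,"tz":-0.02,"hand":0},{"wx":0,"wy":0,"wz":0,"tx":0,"ty":0,"tz":0,"hand":0.7},{"wx":0,"wy":0,"wz":0,"tx":0,"ty":0,"tz":0,"hand":0.7},{"wx":0,"wy":0,"wz":0,"tx":0,"ty":0,"tz":0,"hand":0.7},{"wx":0,"wy":0,"wz":0,"tx":0,"ty":0,"tz":0,"hand":0.7},{"wx":0,"wy":0,"wz":0,"tx":0,"ty":0,"tz":-0.5,"hand":0.7},{"wx":0,"wy":0,"wz":0,"tx":0,"ty":0,"tz":-1,"hand":0.7},{"wx":0,"wy":0,"wz":0,"tx":0,"ty":0,"tz":-2,"hand":0.7},{"wx":0,"wy":0,"wz":-0.5,"tx":0,"ty":0,"tz":-2,"hand":0.7},{"wx":0,"wy":0,"wz":-1,"tx":0,"ty":0,"tz":-0.5,"hand":0.7}]'

```text
clock: 18.78
position: [0.5104, 0.2609, 0.1591]
ee_rot: [0.246, 3.128, 0.004]
force: [1.1, 0.2, 0.4]
width: 0.7
```

```bash
python3 -c "
from h import *
go(600.5,-124,140,198.4)
"
```

```text
t18.78 p [510.4 260.9 159.1] yaw(tool x) 171.0 tilt [0.004  0.0022] F [1.1  0.17 0.42] w 0.700 q [-0.71  0.44  0.19  1.83 -0.11  0.88  0.95]
turn wz units total -4.57 (27.4 deg) | before turn shift cm [-14.92 -36.61   1.86] | after turn [  3.6  -39.37   1.79]
```

Emit:
step_arm --plan '[{"wx":0,"wy":0,"wz":-1,"tx":0,"ty":0,"tz":0,"hand":0.7},{"wx":0,"wy":0,"wz":-1,"tx":0,"ty":0,"tz":0,"hand":0.7},{"wx":0,"wy":0,"wz":-1,"tx":0,"ty":0,"tz":0,"hand":0.7},{"wx":0,"wy":0,"wz":-1,"tx":0,"ty":0,"tz":0,"hand":0.7},{"wx":0,"wy":0,"wz":-0.57,"tx":0,"ty":-1,"tz":0,"hand":0.7},{"wx":0,"wy":0,"wz":0,"tx":0.3,"ty":-2.5,"tz":0,"hand":0.7},{"wx":0,"wy":0,"wz":0,"tx":0.3,"ty":-3.6,"tz":0,"hand":0.7},{"wx":0,"wy":0,"wz":0,"tx":0.3,"ty":-3.6,"tz":0,"hand":0.7},{"wx":0,"wy":0,"wz":0,"tx":0.3,"ty":-3.6,"tz":0,"hand":0.7},{"wx":0,"wy":0,"wz":0,"tx":0.3,"ty":-3.6,"tz":0,"hand":0.7}]'

```text
clock: 19.62
position: [0.5508, 0.0837, 0.1565]
ee_rot: [-0.501, 3.1, -0.0]
force: [1.5, -0.6, -0.3]
width: 0.701
```

Emit:
step_arm --plan '[{"wx":0,"wy":0,"wz":0,"tx":0.3,"ty":-3.6,"tz":0,"hand":0.7},{"wx":0,"wy":0,"wz":0,"tx":0.3,"ty":-3.6,"tz":0,"hand":0.7},{"wx":0,"wy":0,"wz":0,"tx":0.3,"ty":-3.6,"tz":0,"hand":0.7},{"wx":0,"wy":0,"wz":0,"tx":0.3,"ty":-3.6,"tz":0,"hand":0.7},{"wx":0,"wy":0,"wz":0,"tx":0.3,"ty":-3.2,"tz":0,"hand":0.7},{"wx":0,"wy":0,"wz":0,"tx":0.3,"ty":-2.5,"tz":0.5,"hand":0.7},{"wx":0,"wy":0,"wz":0,"tx":0,"ty":-1,"tz":0.7,"hand":0.7},{"wx":0,"wy":0,"wz":0,"tx":0,"ty":0,"tz":0.6,"hand":0.7},{"wx":0,"wy":0,"wz":0,"tx":0,"ty":0,"tz":0,"hand":0.7},{"wx":0,"wy":0,"wz":0,"tx":0,"ty":0,"tz":0,"hand":0.7}]'

```text
clock: 20.45
position: [0.5993, -0.1181, 0.137]
ee_rot: [0.504, -3.1, -0.003]
force: [0.3, 0.5, -0.4]
width: 0.702
```

```bash
python3 pile.py p2 .077;python3 -c "
from h import *
go(600.5,-124,24,198.4)
"
```

```text
scene (380, 'c', (507.7, 259.2), 'size', 113.0, 46.4, 'ang', -18.9, 'mean', array([512.1, 257.3,  83.4]), 'zmed', np.float64(0.0834))
top (841, 'c', (508.8, 260.0), 'size', 110.2, 47.4, 'ang', -18.3, 'mean', array([507.5, 259.1,  83. ]), 'zmed', np.float64(0.0831))
t20.55 p [ 599.8 -118.2  137.6] yaw(tool x) -161.5 tilt [0.     0.0011] F [0.45 0.34 0.34] w 0.699 q [ 0.02  0.52  0.13  1.74 -0.09  0.88  2.08]
turn wz units total 0.02 (-0.1 deg) | before turn shift cm [ 0.12 -0.58 11.36] | after turn [ 0.12 -0.58 11.36]
```

Emit:
step_arm --plan '[{"wx":0,"wy":0,"wz":0,"tx":0.12,"ty":-0.58,"tz":0.5,"hand":0.7},{"wx":0,"wy":0,"wz":0,"tx":0,"ty":0,"tz":1.5,"hand":0.7},{"wx":0,"wy":0,"wz":0,"tx":0,"ty":0,"tz":2,"hand":0.7},{"wx":0,"wy":0,"wz":0,"tx":0,"ty":0,"tz":2,"hand":0.7},{"wx":0,"wy":0,"wz":0,"tx":0,"ty":0,"tz":2,"hand":0.7},{"wx":0,"wy":0,"wz":0,"tx":0,"ty":0,"tz":1.5,"hand":0.7},{"wx":0,"wy":0,"wz":0,"tx":0,"ty":0,"tz":1,"hand":0.7},{"wx":0,"wy":0,"wz":0,"tx":0,"ty":0,"tz":0.5,"hand":0.7},{"wx":0,"wy":0,"wz":0,"tx":0,"ty":0,"tz":0.3,"hand":0.7},{"wx":0,"wy":0,"wz":0,"tx":0,"ty":0,"tz":0,"hand":0.7}]'

```text
clock: 21.38
position: [0.6005, -0.1264, 0.0243]
ee_rot: [-0.501, 3.101, 0.0]
force: [0.6, -0.9, 0.5]
width: 0.703
```

```bash
python3 -c "
from h import *
go(600.5,-124,24,198.4)
"
```

```text
t21.38 p [ 600.5 -126.4   24.3] yaw(tool x) -161.6 tilt [0. 0.] F [ 0.58 -0.94  0.5 ] w 0.703 q [ 0.05  0.67  0.11  1.81 -0.11  0.66  2.11]
turn wz units total -0.01 (0.0 deg) | before turn shift cm [-0.08  0.23  0.03] | after turn [-0.08  0.23  0.03]
```

Emit:
step_arm --plan '[{"wx":0,"wy":0,"wz":0,"tx":-0.08,"ty":0.22,"tz":0,"hand":0.7},{"wx":0,"wy":0,"wz":0,"tx":0,"ty":0,"tz":0,"hand":0},{"wx":0,"wy":0,"wz":0,"tx":0,"ty":0,"tz":0,"hand":0},{"wx":0,"wy":0,"wz":0,"tx":0,"ty":0,"tz":0,"hand":0},{"wx":0,"wy":0,"wz":0,"tx":0,"ty":0,"tz":0,"hand":0},{"wx":0,"wy":0,"wz":0,"tx":0,"ty":0,"tz":0,"hand":0},{"wx":0,"wy":0,"wz":0,"tx":0,"ty":0,"tz":-0.5,"hand":0},{"wx":0,"wy":0,"wz":0,"tx":0,"ty":0,"tz":-2,"hand":0},{"wx":0,"wy":0,"wz":0,"tx":0,"ty":0,"tz":-3.7,"hand":0},{"wx":0,"wy":0,"wz":0,"tx":0,"ty":0,"tz":-3.7,"hand":0}]'

```text
clock: 22.22
position: [0.5991, -0.1241, 0.1235]
ee_rot: [0.5, -3.098, -0.001]
force: [1.2, -0.9, -0.7]
width: 0.496
```

Emit:
step_arm --plan '[{"wx":0,"wy":0,"wz":1,"tx":0,"ty":0,"tz":-2,"hand":0},{"wx":0,"wy":0,"wz":1,"tx":0,"ty":0,"tz":0,"hand":0},{"wx":0,"wy":0,"wz":1,"tx":0,"ty":0,"tz":0,"hand":0},{"wx":0,"wy":0,"wz":1,"tx":0,"ty":0,"tz":0,"hand":0},{"wx":0,"wy":0,"wz":1,"tx":0,"ty":0,"tz":0,"hand":0},{"wx":0,"wy":0,"wz":1,"tx":0,"ty":0,"tz":0,"hand":0},{"wx":0,"wy":0,"wz":0.1,"tx":0,"ty":0,"tz":0,"hand":0},{"wx":0,"wy":0,"wz":0,"tx":0,"ty":0,"tz":0,"hand":0},{"wx":0,"wy":0,"wz":0,"tx":0,"ty":0,"tz":0,"hand":0},{"wx":0,"wy":0,"wz":0,"tx":0,"ty":0,"tz":0,"hand":0}]'

```text
clock: 23.05
position: [0.6004, -0.1242, 0.1434]
ee_rot: [-0.495, -3.102, -0.0]
force: [-0.5, 0.1, -0.7]
width: 0.496
```

```bash
python3 -c "
from h import *
go(509,259.7,130,161.8)
"
```

```text
t23.05 p [ 600.4 -124.2  143.4] yaw(tool x) 161.9 tilt [-0.      0.0001] F [-0.54  0.1  -0.65] w 0.496 q [-0.09  0.53  0.3   1.74 -0.19  0.9   1.55]
turn wz units total 0.01 (-0.1 deg) | before turn shift cm [20.63 33.64  1.34] | after turn [20.67 33.61  1.34]
```

Emit:
step_arm --plan '[{"wx":0,"wy":0,"wz":0,"tx":1,"ty":1.6,"tz":0,"hand":0},{"wx":0,"wy":0,"wz":0,"tx":1.9,"ty":3.1,"tz":0,"hand":0},{"wx":0,"wy":0,"wz":0,"tx":1.9,"ty":3.1,"tz":0,"hand":0},{"wx":0,"wy":0,"wz":0,"tx":1.9,"ty":3.1,"tz":0,"hand":0},{"wx":0,"wy":0,"wz":0,"tx":1.9,"ty":3.1,"tz":0,"hand":0},{"wx":0,"wy":0,"wz":0,"tx":1.9,"ty":3.1,"tz":0,"hand":0},{"wx":0,"wy":0,"wz":0,"tx":1.9,"ty":3.1,"tz":0,"hand":0},{"wx":0,"wy":0,"wz":0,"tx":1.9,"ty":3.1,"tz":0,"hand":0},{"wx":0,"wy":0,"wz":0,"tx":1.9,"ty":3.1,"tz":0,"hand":0},{"wx":0,"wy":0,"wz":0,"tx":1.9,"ty":3.1,"tz":0,"hand":0}]'

```text
clock: 23.88
position: [0.5204, 0.2143, 0.1436]
ee_rot: [0.496, 3.102, 0.0]
force: [0.3, 0.1, -1.0]
width: 0.498
```

Emit:
step_arm --plan '[{"wx":0,"wy":0,"wz":0,"tx":1.6,"ty":2.6,"tz":0,"hand":0},{"wx":0,"wy":0,"wz":0,"tx":0.7,"ty":1.2,"tz":0,"hand":0},{"wx":0,"wy":0,"wz":0,"tx":0.2,"ty":0.3,"tz":0,"hand":0},{"wx":0,"wy":0,"wz":0,"tx":0,"ty":0,"tz":0.4,"hand":0},{"wx":0,"wy":0,"wz":0,"tx":0,"ty":0,"tz":0.8,"hand":0},{"wx":0,"wy":0,"wz":0,"tx":0,"ty":0,"tz":0.6,"hand":0},{"wx":0,"wy":0,"wz":0,"tx":0,"ty":0,"tz":0.2,"hand":0},{"wx":0,"wy":0,"wz":0,"tx":0,"ty":0,"tz":0,"hand":0},{"wx":0,"wy":0,"wz":0,"tx":0,"ty":0,"tz":0,"hand":0},{"wx":0,"wy":0,"wz":0,"tx":0,"ty":0,"tz":0,"hand":0}]'

```text
clock: 24.72
position: [0.5104, 0.259, 0.1235]
ee_rot: [0.5, 3.101, 0.0]
force: [-0.1, 0.2, -1.4]
width: 0.499
```

```bash
python3 -c "
from h import *
go(509,259.7,108.5,161.8)
"
```

```text
t24.72 p [510.4 259.  123.5] yaw(tool x) 161.7 tilt [0.0003 0.    ] F [-0.11  0.19 -1.38] w 0.499 q [-0.75  0.49  0.26  1.86 -0.17  0.81  0.85]
turn wz units total -0.02 (0.1 deg) | before turn shift cm [0.16 0.02 1.5 ] | after turn [0.16 0.02 1.5 ]
```

Emit:
step_arm --plan '[{"wx":0,"wy":0,"wz":0,"tx":0.15,"ty":0,"tz":0.3,"hand":0},{"wx":0,"wy":0,"wz":0,"tx":0,"ty":0,"tz":0.4,"hand":0},{"wx":0,"wy":0,"wz":0,"tx":0,"ty":0,"tz":0.3,"hand":0},{"wx":0,"wy":0,"wz":0,"tx":0,"ty":0,"tz":0.2,"hand":0},{"wx":0,"wy":0,"wz":0,"tx":0,"ty":0,"tz":0.1,"hand":0},{"wx":0,"wy":0,"wz":0,"tx":0,"ty":0,"tz":0.1,"hand":0},{"wx":0,"wy":0,"wz":0,"tx":0,"ty":0,"tz":0.03,"hand":0},{"wx":0,"wy":0,"wz":0,"tx":0,"ty":0,"tz":0.03,"hand":0},{"wx":0,"wy":0,"wz":0,"tx":0,"ty":0,"tz":0.03,"hand":0},{"wx":0,"wy":0,"wz":0,"tx":0,"ty":0,"tz":0,"hand":0}]'

```text
clock: 25.55
position: [0.5087, 0.26, 0.1085]
ee_rot: [0.498, 3.102, 0.0]
force: [0.5, -0.2, -0.1]
width: 0.499
```

Emit:
step_arm --plan '[{"wx":0,"wy":0,"wz":0,"tx":0,"ty":0,"tz":0.02,"hand":0},{"wx":0,"wy":0,"wz":0,"tx":0,"ty":0,"tz":0.02,"hand":0},{"wx":0,"wy":0,"wz":0,"tx":0,"ty":0,"tz":0.02,"hand":0},{"wx":0,"wy":0,"wz":0,"tx":0,"ty":0,"tz":0.02,"hand":0},{"wx":0,"wy":0,"wz":0,"tx":0,"ty":0,"tz":0.02,"hand":0},{"wx":0,"wy":0,"wz":0,"tx":0,"ty":0,"tz":0,"hand":0},{"wx":0,"wy":0,"wz":0,"tx":0,"ty":0,"tz":0,"hand":0},{"wx":0,"wy":0,"wz":0,"tx":0,"ty":0,"tz":0,"hand":0},{"wx":0,"wy":0,"wz":0,"tx":0,"ty":0,"tz":0,"hand":0},{"wx":0,"wy":0,"wz":0,"tx":0,"ty":0,"tz":0,"hand":0}]'

```text
clock: 26.38
position: [0.5087, 0.26, 0.1079]
ee_rot: [0.498, 3.102, 0.0]
force: [-1.5, -0.7, 4.7]
width: 0.498
```

Contact. Release and head for E (621,-260).

Emit:
step_arm --plan '[{"wx":0,"wy":0,"wz":0,"tx":0,"ty":0,"tz":0,"hand":0.7},{"wx":0,"wy":0,"wz":0,"tx":0,"ty":0,"tz":0,"hand":0.7},{"wx":0,"wy":0,"wz":0,"tx":0,"ty":0,"tz":0,"hand":0.7},{"wx":0,"wy":0,"wz":0,"tx":0,"ty":0,"tz":0,"hand":0.7},{"wx":0,"wy":0,"wz":0,"tx":0,"ty":0,"tz":-0.4,"hand":0.7},{"wx":0,"wy":0,"wz":0,"tx":0,"ty":0,"tz":-1,"hand":0.7},{"wx":0,"wy":0,"wz":0,"tx":0,"ty":0,"tz":-2,"hand":0.7},{"wx":0,"wy":0,"wz":-1,"tx":0,"ty":0,"tz":-2,"hand":0.7},{"wx":0,"wy":0,"wz":-1,"tx":0,"ty":0,"tz":0,"hand":0.7},{"wx":0,"wy":0,"wz":-1,"tx":0,"ty":0,"tz":0,"hand":0.7}]'

```text
clock: 27.22
position: [0.5097, 0.2605, 0.1638]
ee_rot: [-0.001, 3.138, 0.003]
force: [0.1, 0.3, -0.2]
width: 0.703
```

```bash
python3 -c "
from h import *
go(620.5,-259.7,140,180.5)
"
```

```text
t27.22 p [509.7 260.5 163.8] yaw(tool x) -180.0 tilt [0.0031 0.0017] F [ 0.1   0.32 -0.2 ] w 0.703 q [-0.71  0.43  0.19  1.82 -0.1   0.89  1.11]
turn wz units total -0.08 (0.5 deg) | before turn shift cm [-11.05 -52.03   2.33] | after turn [-10.62 -52.12   2.33]
```

Emit:
step_arm --plan '[{"wx":0,"wy":0,"wz":0,"tx":-0.4,"ty":-2,"tz":0,"hand":0.7},{"wx":0,"wy":0,"wz":0,"tx":-0.8,"ty":-3.8,"tz":0,"hand":0.7},{"wx":0,"wy":0,"wz":0,"tx":-0.8,"ty":-3.8,"tz":0,"hand":0.7},{"wx":0,"wy":0,"wz":0,"tx":-0.8,"ty":-3.8,"tz":0,"hand":0.7},{"wx":0,"wy":0,"wz":0,"tx":-0.8,"ty":-3.8,"tz":0,"hand":0.7},{"wx":0,"wy":0,"wz":0,"tx":-0.8,"ty":-3.8,"tz":0,"hand":0.7},{"wx":0,"wy":0,"wz":0,"tx":-0.8,"ty":-3.8,"tz":0,"hand":0.7},{"wx":0,"wy":0,"wz":0,"tx":-0.8,"ty":-3.8,"tz":0,"hand":0.7},{"wx":0,"wy":0,"wz":0,"tx":-0.8,"ty":-3.8,"tz":0,"hand":0.7},{"wx":0,"wy":0,"wz":0,"tx":-0.8,"ty":-3.8,"tz":0,"hand":0.7}]'

```text
clock: 28.05
position: [0.5833, -0.1044, 0.1626]
ee_rot: [0.007, 3.141, 0.0]
force: [-0.1, 0.5, 0.0]
width: 0.701
```

Emit:
step_arm --plan '[{"wx":0,"wy":0,"wz":0,"tx":-0.8,"ty":-3.8,"tz":0,"hand":0.7},{"wx":0,"wy":0,"wz":0,"tx":-0.8,"ty":-3.8,"tz":0,"hand":0.7},{"wx":0,"wy":0,"wz":0,"tx":-0.8,"ty":-3.8,"tz":0,"hand":0.7},{"wx":0,"wy":0,"wz":0,"tx":-0.6,"ty":-2.8,"tz":0,"hand":0.7},{"wx":0,"wy":0,"wz":-0.08,"tx":-0.2,"ty":-1.5,"tz":0,"hand":0.7},{"wx":0,"wy":0,"wz":0,"tx":0,"ty":-0.3,"tz":1,"hand":0.7},{"wx":0,"wy":0,"wz":0,"tx":0,"ty":0,"tz":1.3,"hand":0.7},{"wx":0,"wy":0,"wz":0,"tx":0,"ty":0,"tz":0,"hand":0.7},{"wx":0,"wy":0,"wz":0,"tx":0,"ty":0,"tz":0,"hand":0.7},{"wx":0,"wy":0,"wz":0,"tx":0,"ty":0,"tz":0,"hand":0.7}]'

```text
clock: 28.88
position: [0.6145, -0.2604, 0.1382]
ee_rot: [0.01, -3.141, -0.002]
force: [-0.1, -0.5, 0.6]
width: 0.703
```

```bash
python3 pile.py p3 .089;python3 -c "
from h import *
go(620.5,-259.7,24,180.5)
"
```

```text
scene (388, 'c', (508.2, 259.4), 'size', 114.7, 47.2, 'ang', -18.3, 'mean', array([511.3, 257.1,  95.3]), 'zmed', np.float64(0.0954))
top (857, 'c', (508.3, 259.5), 'size', 110.1, 47.1, 'ang', -18.4, 'mean', array([507.2, 259. ,  95.1]), 'zmed', np.float64(0.0951))
t28.98 p [ 614.8 -261.2  138.9] yaw(tool x) -179.7 tilt [0.0006 0.0003] F [ 0.49  0.26 -0.22] w 0.700 q [ 0.16  0.61  0.26  1.6  -0.18  0.96  2.05]
turn wz units total -0.03 (0.2 deg) | before turn shift cm [-0.56  0.14 11.49] | after turn [-0.56  0.14 11.49]
```

View pics/scene_p3.png

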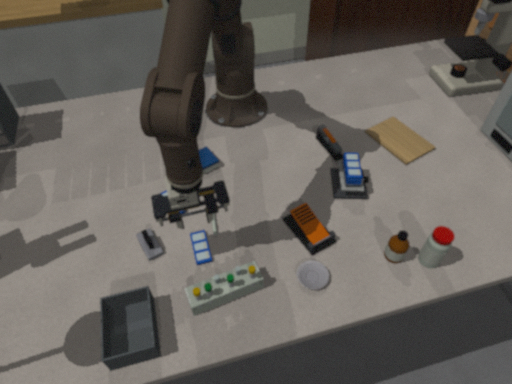

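Emit:
step_arm --plan '[{"wx":0,"wy":0,"wz":0,"tx":-0.56,"ty":0.14,"tz":0.5,"hand":0.7},{"wx":0,"wy":0,"wz":0,"tx":0,"ty":0,"tz":1.5,"hand":0.7},{"wx":0,"wy":0,"wz":0,"tx":0,"ty":0,"tz":2,"hand":0.7},{"wx":0,"wy":0,"wz":0,"tx":0,"ty":0,"tz":2,"hand":0.7},{"wx":0,"wy":0,"wz":0,"tx":0,"ty":0,"tz":2,"hand":0.7},{"wx":0,"wy":0,"wz":0,"tx":0,"ty":0,"tz":1.5,"hand":0.7},{"wx":0,"wy":0,"wz":0,"tx":0,"ty":0,"tz":1,"hand":0.7},{"wx":0,"wy":0,"wz":0,"tx":0,"ty":0,"tz":0.6,"hand":0.7},{"wx":0,"wy":0,"wz":0,"tx":0,"ty":0,"tz":0.3,"hand":0.7},{"wx":0,"wy":0,"wz":0,"tx":0,"ty":0,"tz":0,"hand":0.7}]'

```text
clock: 29.82
position: [0.6201, -0.261, 0.0243]
ee_rot: [0.006, -3.142, -0.0]
force: [-0.2, -0.3, -0.3]
width: 0.701
```

```bash
python3 -c "
from h import *
go(620.5,-259.7,24,180.5)
"
```

```text
t29.82 p [ 620.1 -261.    24.3] yaw(tool x) -179.8 tilt [-0.      0.0001] F [-0.25 -0.27 -0.32] w 0.701 q [ 0.18  0.75  0.22  1.66 -0.22  0.76  2.08]
turn wz units total -0.04 (0.3 deg) | before turn shift cm [-0.04  0.13  0.03] | after turn [-0.04  0.13  0.03]
```

Emit:
step_arm --plan '[{"wx":0,"wy":0,"wz":-0.04,"tx":0,"ty":0.13,"tz":0,"hand":0.7},{"wx":0,"wy":0,"wz":0,"tx":0,"ty":0,"tz":0,"hand":0},{"wx":0,"wy":0,"wz":0,"tx":0,"ty":0,"tz":0,"hand":0},{"wx":0,"wy":0,"wz":0,"tx":0,"ty":0,"tz":0,"hand":0},{"wx":0,"wy":0,"wz":0,"tx":0,"ty":0,"tz":0,"hand":0},{"wx":0,"wy":0,"wz":0,"tx":0,"ty":0,"tz":0,"hand":0},{"wx":0,"wy":0,"wz":0,"tx":0,"ty":0,"tz":-0.5,"hand":0},{"wx":0,"wy":0,"wz":0,"tx":0,"ty":0,"tz":-2,"hand":0},{"wx":0,"wy":0,"wz":0,"tx":0,"ty":0,"tz":-3.7,"hand":0},{"wx":0,"wy":0,"wz":0,"tx":0,"ty":0,"tz":-3.7,"hand":0}]'

```text
clock: 30.65
position: [0.6187, -0.2594, 0.1234]
ee_rot: [0.012, -3.138, -0.002]
force: [1.1, -0.8, -1.2]
width: 0.501
```

Emit:
step_arm --plan '[{"wx":0,"wy":0,"wz":0.5,"tx":0,"ty":0,"tz":-2,"hand":0},{"wx":0,"wy":0,"wz":1,"tx":0,"ty":0,"tz":-1,"hand":0},{"wx":0,"wy":0,"wz":1,"tx":0,"ty":0,"tz":0,"hand":0},{"wx":0,"wy":0,"wz":0.6,"tx":0,"ty":0,"tz":0,"hand":0},{"wx":0,"wy":0,"wz":0,"tx":1,"ty":2,"tz":0,"hand":0},{"wx":0,"wy":0,"wz":0,"tx":1.8,"ty":3,"tz":0,"hand":0},{"wx":0,"wy":0,"wz":0,"tx":1.8,"ty":3,"tz":0,"hand":0},{"wx":0,"wy":0,"wz":0,"tx":1.8,"ty":3,"tz":0,"hand":0},{"wx":0,"wy":0,"wz":0,"tx":1.8,"ty":3,"tz":0,"hand":0},{"wx":0,"wy":0,"wz":0,"tx":1.8,"ty":3,"tz":0,"hand":0}]'

```text
clock: 31.48
position: [0.5771, -0.0657, 0.1537]
ee_rot: [0.496, 3.102, 0.0]
force: [0.5, 0.6, 0.5]
width: 0.499
```

```bash
python3 -c "
from h import *
go(509,259.7,140,161.8)
"
```

```text
t31.48 p [577.1 -65.7 153.7] yaw(tool x) 161.8 tilt [0.0001 0.0002] F [0.46 0.58 0.46] w 0.499 q [-0.23  0.47  0.35  1.82 -0.2   0.89  1.47]
turn wz units total 0.01 (-0.0 deg) | before turn shift cm [16.61 28.8   1.37] | after turn [16.63 28.78  1.37]
```

Emit:
step_arm --plan '[{"wx":0,"wy":0,"wz":0,"tx":1.8,"ty":3.1,"tz":0,"hand":0},{"wx":0,"wy":0,"wz":0,"tx":1.8,"ty":3.1,"tz":0,"hand":0},{"wx":0,"wy":0,"wz":0,"tx":1.8,"ty":3.1,"tz":0,"hand":0},{"wx":0,"wy":0,"wz":0,"tx":1.8,"ty":3.1,"tz":0,"hand":0},{"wx":0,"wy":0,"wz":0,"tx":1.8,"ty":3.1,"tz":0,"hand":0},{"wx":0,"wy":0,"wz":0,"tx":1.8,"ty":3.1,"tz":0,"hand":0},{"wx":0,"wy":0,"wz":0,"tx":1.8,"ty":3.1,"tz":0,"hand":0},{"wx":0,"wy":0,"wz":0,"tx":1.8,"ty":3.1,"tz":0,"hand":0},{"wx":0,"wy":0,"wz":0,"tx":1.3,"ty":2.3,"tz":0,"hand":0},{"wx":0,"wy":0,"wz":0,"tx":0.6,"ty":1.2,"tz":0,"hand":0}]'

```text
clock: 32.32
position: [0.5093, 0.2571, 0.1536]
ee_rot: [-0.488, -3.103, -0.003]
force: [-0.2, 0.0, -0.3]
width: 0.498
```

Emit:
step_arm --plan '[{"wx":0,"wy":0,"wz":0,"tx":0.3,"ty":0.5,"tz":0,"hand":0},{"wx":0,"wy":0,"wz":0,"tx":0,"ty":0,"tz":0.4,"hand":0},{"wx":0,"wy":0,"wz":0,"tx":0,"ty":0,"tz":0.6,"hand":0},{"wx":0,"wy":0,"wz":0,"tx":0,"ty":0,"tz":0.6,"hand":0},{"wx":0,"wy":0,"wz":0,"tx":0,"ty":0,"tz":0.3,"hand":0},{"wx":0,"wy":0,"wz":0,"tx":0,"ty":0,"tz":0,"hand":0},{"wx":0,"wy":0,"wz":0,"tx":0,"ty":0,"tz":0,"hand":0},{"wx":0,"wy":0,"wz":0,"tx":0,"ty":0,"tz":0,"hand":0},{"wx":0,"wy":0,"wz":0,"tx":0,"ty":0,"tz":0,"hand":0},{"wx":0,"wy":0,"wz":0,"tx":0,"ty":0,"tz":0,"hand":0}]'

```text
clock: 33.15
position: [0.5099, 0.2582, 0.1347]
ee_rot: [0.495, 3.102, 0.001]
force: [0.5, -0.0, -0.7]
width: 0.497
```

```bash
python3 -c "
from h import *
go(509,259.7,120.5,161.8)
"
```

```text
t33.15 p [509.9 258.2 134.7] yaw(tool x) 161.9 tilt [0.0004 0.0003] F [ 0.49 -0.04 -0.74] w 0.497 q [-0.78  0.48  0.3   1.86 -0.18  0.84  0.87]
turn wz units total 0.01 (-0.1 deg) | before turn shift cm [0.13 0.11 1.42] | after turn [0.13 0.11 1.42]
```

Emit:
step_arm --plan '[{"wx":0,"wy":0,"wz":0,"tx":0.12,"ty":0.1,"tz":0.3,"hand":0},{"wx":0,"wy":0,"wz":0,"tx":0,"ty":0,"tz":0.4,"hand":0},{"wx":0,"wy":0,"wz":0,"tx":0,"ty":0,"tz":0.3,"hand":0},{"wx":0,"wy":0,"wz":0,"tx":0,"ty":0,"tz":0.15,"hand":0},{"wx":0,"wy":0,"wz":0,"tx":0,"ty":0,"tz":0.1,"hand":0},{"wx":0,"wy":0,"wz":0,"tx":0,"ty":0,"tz":0.04,"hand":0},{"wx":0,"wy":0,"wz":0,"tx":0,"ty":0,"tz":0.03,"hand":0},{"wx":0,"wy":0,"wz":0,"tx":0,"ty":0,"tz":0.03,"hand":0},{"wx":0,"wy":0,"wz":0,"tx":0,"ty":0,"tz":0.03,"hand":0},{"wx":0,"wy":0,"wz":0,"tx":0,"ty":0,"tz":0,"hand":0}]'

```text
clock: 33.98
position: [0.5089, 0.2595, 0.1207]
ee_rot: [0.495, 3.102, 0.0]
force: [-0.6, -0.2, 0.0]
width: 0.501
```

Emit:
step_arm --plan '[{"wx":0,"wy":0,"wz":0,"tx":0,"ty":0,"tz":0.02,"hand":0},{"wx":0,"wy":0,"wz":0,"tx":0,"ty":0,"tz":0.02,"hand":0},{"wx":0,"wy":0,"wz":0,"tx":0,"ty":0,"tz":0.02,"hand":0},{"wx":0,"wy":0,"wz":0,"tx":0,"ty":0,"tz":0.02,"hand":0},{"wx":0,"wy":0,"wz":0,"tx":0,"ty":0,"tz":0.02,"hand":0},{"wx":0,"wy":0,"wz":0,"tx":0,"ty":0,"tz":0,"hand":0},{"wx":0,"wy":0,"wz":0,"tx":0,"ty":0,"tz":0,"hand":0},{"wx":0,"wy":0,"wz":0,"tx":0,"ty":0,"tz":0,"hand":0},{"wx":0,"wy":0,"wz":0,"tx":0,"ty":0,"tz":0,"hand":0},{"wx":0,"wy":0,"wz":0,"tx":0,"ty":0,"tz":0,"hand":0}]'

```text
clock: 34.82
position: [0.5089, 0.2596, 0.12]
ee_rot: [0.495, 3.102, 0.0]
force: [-1.8, -0.9, 5.5]
width: 0.498
```

Emit:
step_arm --plan '[{"wx":0,"wy":0,"wz":0,"tx":0,"ty":0,"tz":0,"hand":0.7},{"wx":0,"wy":0,"wz":0,"tx":0,"ty":0,"tz":0,"hand":0.7},{"wx":0,"wy":0,"wz":0,"tx":0,"ty":0,"tz":0,"hand":0.7},{"wx":0,"wy":0,"wz":0,"tx":0,"ty":0,"tz":0,"hand":0.7},{"wx":0,"wy":0,"wz":0,"tx":0,"ty":0,"tz":-0.4,"hand":0.7},{"wx":0,"wy":0,"wz":0,"tx":0,"ty":0,"tz":-1,"hand":0.7},{"wx":0,"wy":0,"wz":0,"tx":0,"ty":0,"tz":-2,"hand":0.7},{"wx":0,"wy":0,"wz":1,"tx":0,"ty":0,"tz":-2,"hand":0.7},{"wx":0,"wy":0,"wz":1,"tx":0,"ty":0,"tz":-2,"hand":0.7},{"wx":0,"wy":0,"wz":1,"tx":0,"ty":0,"tz":0,"hand":0.7}]'

```text
clock: 35.65
position: [0.5109, 0.2603, 0.1984]
ee_rot: [0.982, 2.98, 0.008]
force: [0.6, 0.4, 0.6]
width: 0.7
```

Emit:
step_arm --plan '[{"wx":0,"wy":0,"wz":1,"tx":0,"ty":0,"tz":0,"hand":0.7},{"wx":0,"wy":0,"wz":1,"tx":0,"ty":0,"tz":0,"hand":0.7},{"wx":0,"wy":0,"wz":1,"tx":0,"ty":0,"tz":0,"hand":0.7},{"wx":0,"wy":0,"wz":1,"tx":0,"ty":0,"tz":0,"hand":0.7},{"wx":0,"wy":0,"wz":1,"tx":0,"ty":0,"tz":0,"hand":0.7},{"wx":0,"wy":0,"wz":1,"tx":0,"ty":0,"tz":0,"hand":0.7},{"wx":0,"wy":0,"wz":1,"tx":0,"ty":0,"tz":0,"hand":0.7},{"wx":0,"wy":0,"wz":1,"tx":0,"ty":0,"tz":0,"hand":0.7},{"wx":0,"wy":0,"wz":1,"tx":0,"ty":0,"tz":0,"hand":0.7},{"wx":0,"wy":0,"wz":1,"tx":0,"ty":0,"tz":0,"hand":0.7}]'

```text
clock: 36.48
position: [0.509, 0.2598, 0.1946]
ee_rot: [-2.342, -2.093, -0.002]
force: [-0.1, 0.4, 0.1]
width: 0.702
```

Emit:
step_arm --plan '[{"wx":0,"wy":0,"wz":1,"tx":0,"ty":0,"tz":0,"hand":0.7},{"wx":0,"wy":0,"wz":1,"tx":0,"ty":0,"tz":0,"hand":0.7},{"wx":0,"wy":0,"wz":1,"tx":0,"ty":0,"tz":0,"hand":0.7},{"wx":0,"wy":0,"wz":1,"tx":0,"ty":0,"tz":0,"hand":0.7},{"wx":0,"wy":0,"wz":1,"tx":0,"ty":0,"tz":0,"hand":0.7},{"wx":0,"wy":0,"wz":1,"tx":0,"ty":0,"tz":0,"hand":0.7},{"wx":0,"wy":0,"wz":1,"tx":0,"ty":0,"tz":0,"hand":0.7},{"wx":0,"wy":0,"wz":1,"tx":0,"ty":0,"tz":0,"hand":0.7},{"wx":0,"wy":0,"wz":1,"tx":0,"ty":0,"tz":0,"hand":0.7},{"wx":0,"wy":0,"wz":1,"tx":0,"ty":0,"tz":0,"hand":0.7}]'

```text
clock: 37.32
position: [0.5089, 0.2599, 0.1946]
ee_rot: [-3.074, -0.642, -0.001]
force: [0.1, 0.9, -0.1]
width: 0.698
```

```bash
python3 -c "
from h import *
go(428.8,-317,140,17)
"
```

```text
t37.32 p [508.9 259.9 194.6] yaw(tool x) 23.6 tilt [0.0002 0.0013] F [ 0.07  0.92 -0.13] w 0.698 q [-1.21  0.54  0.97  1.83 -0.51  1.05 -1.21]
turn wz units total 1.10 (-6.6 deg) | before turn shift cm [-30.43  49.67   5.38] | after turn [-24.53  52.84   5.38]
```

Emit:
step_arm --plan '[{"wx":0,"wy":0,"wz":0,"tx":-1,"ty":1.6,"tz":0,"hand":0.7},{"wx":0,"wy":0,"wz":0,"tx":-2,"ty":3.3,"tz":0,"hand":0.7},{"wx":0,"wy":0,"wz":0,"tx":-2,"ty":3.3,"tz":0,"hand":0.7},{"wx":0,"wy":0,"wz":0,"tx":-2,"ty":3.3,"tz":0,"hand":0.7},{"wx":0,"wy":0,"wz":0,"tx":-2,"ty":3.3,"tz":0,"hand":0.7},{"wx":0,"wy":0,"wz":0,"tx":-2,"ty":3.3,"tz":0,"hand":0.7},{"wx":0,"wy":0,"wz":0,"tx":-2,"ty":3.3,"tz":0,"hand":0.7},{"wx":0,"wy":0,"wz":0,"tx":-2,"ty":3.3,"tz":0,"hand":0.7},{"wx":0,"wy":0,"wz":0,"tx":-2,"ty":3.3,"tz":0,"hand":0.7},{"wx":0,"wy":0,"wz":0,"tx":-2,"ty":3.3,"tz":0,"hand":0.7}]'

```text
clock: 38.15
position: [0.4615, -0.105, 0.1945]
ee_rot: [-3.073, -0.65, -0.002]
force: [1.9, -0.1, 0.3]
width: 0.698
```

```bash
python3 -c "
from h import *
go(428.8,-317,140,17)
"
```

```text
t38.15 p [ 461.5 -105.   194.5] yaw(tool x) 23.9 tilt [0.0013 0.0013] F [ 1.89 -0.13  0.28] w 0.698 q [-0.67  0.36  1.02  2.06 -0.39  0.93 -0.59]
turn wz units total 1.15 (-6.9 deg) | before turn shift cm [-11.59  18.06   5.42] | after turn [-9.33 19.32  5.42]
```

Emit:
step_arm --plan '[{"wx":0,"wy":0,"wz":0,"tx":-2,"ty":3.2,"tz":0,"hand":0.7},{"wx":0,"wy":0,"wz":0,"tx":-2,"ty":3.2,"tz":0,"hand":0.7},{"wx":0,"wy":0,"wz":0,"tx":-2,"ty":3.2,"tz":0,"hand":0.7},{"wx":0,"wy":0,"wz":0,"tx":-2,"ty":3.2,"tz":0,"hand":0.7},{"wx":0,"wy":0,"wz":0,"tx":-2,"ty":2.9,"tz":0,"hand":0.7},{"wx":0,"wy":0,"wz":0,"tx":-1,"ty":1.6,"tz":0.7,"hand":0.7},{"wx":0,"wy":0,"wz":0.6,"tx":-0.4,"ty":0.6,"tz":1.7,"hand":0.7},{"wx":0,"wy":0,"wz":0.5,"tx":0,"ty":0,"tz":2,"hand":0.7},{"wx":0,"wy":0,"wz":0,"tx":0,"ty":0,"tz":1,"hand":0.7},{"wx":0,"wy":0,"wz":0,"tx":0,"ty":0,"tz":0,"hand":0.7}]'

```text
clock: 38.98
position: [0.4292, -0.3123, 0.1383]
ee_rot: [-3.103, -0.474, 0.003]
force: [-0.9, 0.1, 0.1]
width: 0.699
```

```bash
python3 pile.py p4 .101;python3 -c "
from h import *
go(428.8,-317,24,17)
"
```

```text
scene (383, 'c', (510.3, 257.3), 'size', 109.6, 46.8, 'ang', -17.9, 'mean', array([513. , 256.3, 107.2]), 'zmed', np.float64(0.1072))
top (883, 'c', (509.3, 259.5), 'size', 109.8, 48.1, 'ang', -18.0, 'mean', array([507.9, 258.4, 107.1]), 'zmed', np.float64(0.1071))
t39.08 p [ 430.2 -313.   140.1] yaw(tool x) 17.4 tilt [-0.      0.0004] F [-0.3   0.27 -0.51] w 0.703 q [-0.11  0.54  0.91  1.98 -0.55  0.89 -0.17]
turn wz units total 0.07 (-0.4 deg) | before turn shift cm [-0.25  0.34 11.61] | after turn [-0.25  0.35 11.61]
```

View pics/scene_p4.png

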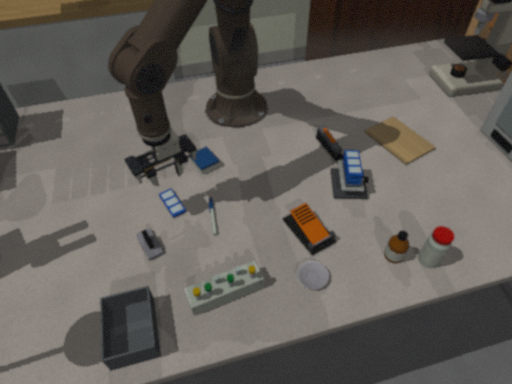

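Emit:
step_arm --plan '[{"wx":0,"wy":0,"wz":0.05,"tx":-0.25,"ty":0.35,"tz":0.5,"hand":0.7},{"wx":0,"wy":0,"wz":0,"tx":0,"ty":0,"tz":1.5,"hand":0.7},{"wx":0,"wy":0,"wz":0,"tx":0,"ty":0,"tz":2,"hand":0.7},{"wx":0,"wy":0,"wz":0,"tx":0,"ty":0,"tz":2,"hand":0.7},{"wx":0,"wy":0,"wz":0,"tx":0,"ty":0,"tz":2,"hand":0.7},{"wx":0,"wy":0,"wz":0,"tx":0,"ty":0,"tz":1.5,"hand":0.7},{"wx":0,"wy":0,"wz":0,"tx":0,"ty":0,"tz":1,"hand":0.7},{"wx":0,"wy":0,"wz":0,"tx":0,"ty":0,"tz":0.7,"hand":0.7},{"wx":0,"wy":0,"wz":0,"tx":0,"ty":0,"tz":0.35,"hand":0.7},{"wx":0,"wy":0,"wz":0,"tx":0,"ty":0,"tz":0,"hand":0.7}]'

```text
clock: 39.92
position: [0.4287, -0.3176, 0.0241]
ee_rot: [3.107, 0.464, 0.0]
force: [1.5, -1.1, -0.0]
width: 0.697
```

```bash
python3 -c "
from h import *
go(428.8,-317,24,17)
"
```

```text
t39.92 p [ 428.7 -317.6   24.1] yaw(tool x) 17.0 tilt [ 0.0002 -0.    ] F [ 1.51 -1.05 -0.05] w 0.697 q [ 0.04  0.7   0.72  2.05 -0.75  0.67 -0.02]
turn wz units total -0.00 (0.0 deg) | before turn shift cm [ 0.02 -0.05  0.01] | after turn [ 0.02 -0.05  0.01]
```

Emit:
step_arm --plan '[{"wx":0,"wy":0,"wz":0,"tx":0,"ty":0,"tz":0,"hand":0},{"wx":0,"wy":0,"wz":0,"tx":0,"ty":0,"tz":0,"hand":0},{"wx":0,"wy":0,"wz":0,"tx":0,"ty":0,"tz":0,"hand":0},{"wx":0,"wy":0,"wz":0,"tx":0,"ty":0,"tz":0,"hand":0},{"wx":0,"wy":0,"wz":0,"tx":0,"ty":0,"tz":0,"hand":0},{"wx":0,"wy":0,"wz":0,"tx":0,"ty":0,"tz":-0.5,"hand":0},{"wx":0,"wy":0,"wz":0,"tx":0,"ty":0,"tz":-2,"hand":0},{"wx":0,"wy":0,"wz":0,"tx":0,"ty":0,"tz":-3.7,"hand":0},{"wx":0,"wy":0,"wz":0,"tx":0,"ty":0,"tz":-3.7,"hand":0},{"wx":0,"wy":0,"wz":0,"tx":0,"ty":0,"tz":-3.7,"hand":0}]'

```text
clock: 40.75
position: [0.4277, -0.3173, 0.1616]
ee_rot: [-3.107, -0.462, 0.002]
force: [0.8, -0.2, -0.3]
width: 0.496
```

Emit:
step_arm --plan '[{"wx":0,"wy":0,"wz":0.9,"tx":0,"ty":0,"tz":-0.5,"hand":0},{"wx":0,"wy":0,"wz":0.9,"tx":0,"ty":0,"tz":0,"hand":0},{"wx":0,"wy":0,"wz":0.9,"tx":0,"ty":0,"tz":0,"hand":0},{"wx":0,"wy":0,"wz":0.9,"tx":0,"ty":0,"tz":0,"hand":0},{"wx":0,"wy":0,"wz":0.9,"tx":0,"ty":0,"tz":0,"hand":0},{"wx":0,"wy":0,"wz":0.9,"tx":0,"ty":0,"tz":0,"hand":0},{"wx":0,"wy":0,"wz":0.47,"tx":0,"ty":0,"tz":0,"hand":0},{"wx":0,"wy":0,"wz":0,"tx":0,"ty":0,"tz":0,"hand":0},{"wx":0,"wy":0,"wz":0,"tx":0,"ty":0,"tz":0,"hand":0},{"wx":0,"wy":0,"wz":0,"tx":0,"ty":0,"tz":0,"hand":0}]'

```text
clock: 41.58
position: [0.4285, -0.3173, 0.1652]
ee_rot: [-3.102, 0.495, 0.0]
force: [0.6, 0.4, -1.3]
width: 0.502
```

```bash
python3 -c "
from h import *
go(509,259.7,160,-18.2)
"
```

```text
t41.58 p [ 428.5 -317.3  165.2] yaw(tool x) -18.1 tilt [-0.      0.0002] F [ 0.6   0.42 -1.34] w 0.502 q [-0.21  0.59  1.12  1.96 -0.64  1.   -0.68]
turn wz units total 0.01 (-0.1 deg) | before turn shift cm [-10.32 -57.34   0.53] | after turn [-10.37 -57.33   0.53]
```

Emit:
step_arm --plan '[{"wx":0,"wy":0,"wz":0,"tx":-0.3,"ty":-1.8,"tz":0,"hand":0},{"wx":0,"wy":0,"wz":0,"tx":-0.6,"ty":-3.4,"tz":0,"hand":0},{"wx":0,"wy":0,"wz":0,"tx":-0.6,"ty":-3.4,"tz":0,"hand":0},{"wx":0,"wy":0,"wz":0,"tx":-0.6,"ty":-3.4,"tz":0,"hand":0},{"wx":0,"wy":0,"wz":0,"tx":-0.6,"ty":-3.4,"tz":0,"hand":0},{"wx":0,"wy":0,"wz":0,"tx":-0.6,"ty":-3.4,"tz":0,"hand":0},{"wx":0,"wy":0,"wz":0,"tx":-0.6,"ty":-3.4,"tz":0,"hand":0},{"wx":0,"wy":0,"wz":0,"tx":-0.6,"ty":-3.4,"tz":0,"hand":0},{"wx":0,"wy":0,"wz":0,"tx":-0.6,"ty":-3.4,"tz":0,"hand":0},{"wx":0,"wy":0,"wz":0,"tx":-0.6,"ty":-3.4,"tz":0,"hand":0}]'

```text
clock: 42.42
position: [0.4759, 0.0099, 0.1653]
ee_rot: [-3.101, 0.496, -0.0]
force: [1.2, -0.1, -1.0]
width: 0.502
```

```bash
python3 -c "
from h import *
go(509,259.7,160,-18.2)
"
```

```text
t42.42 p [475.9   9.9 165.3] yaw(tool x) -18.2 tilt [0.0003 0.0008] F [ 1.19 -0.08 -1.  ] w 0.502 q [-1.    0.55  1.25  2.09 -0.65  0.97 -1.28]
turn wz units total 0.01 (-0.0 deg) | before turn shift cm [ -4.64 -24.77   0.55] | after turn [ -4.66 -24.77   0.55]
```

Emit:
step_arm --plan '[{"wx":0,"wy":0,"wz":0,"tx":-0.6,"ty":-3.2,"tz":0,"hand":0},{"wx":0,"wy":0,"wz":0,"tx":-0.6,"ty":-3.2,"tz":0,"hand":0},{"wx":0,"wy":0,"wz":0,"tx":-0.6,"ty":-3.2,"tz":0,"hand":0},{"wx":0,"wy":0,"wz":0,"tx":-0.6,"ty":-3.2,"tz":0,"hand":0},{"wx":0,"wy":0,"wz":0,"tx":-0.6,"ty":-3.2,"tz":0,"hand":0},{"wx":0,"wy":0,"wz":0,"tx":-0.6,"ty":-3.2,"tz":0,"hand":0},{"wx":0,"wy":0,"wz":0,"tx":-0.5,"ty":-2.6,"tz":0,"hand":0},{"wx":0,"wy":0,"wz":0,"tx":-0.3,"ty":-1.6,"tz":0,"hand":0},{"wx":0,"wy":0,"wz":0,"tx":-0.1,"ty":-0.8,"tz":0,"hand":0},{"wx":0,"wy":0,"wz":0,"tx":0,"ty":-0.4,"tz":0,"hand":0}]'

```text
clock: 43.25
position: [0.5102, 0.2568, 0.165]
ee_rot: [3.102, -0.494, -0.0]
force: [-0.7, -0.9, -1.3]
width: 0.501
```

Emit:
step_arm --plan '[{"wx":0,"wy":0,"wz":0,"tx":0,"ty":0,"tz":0.3,"hand":0},{"wx":0,"wy":0,"wz":0,"tx":0,"ty":0,"tz":0.5,"hand":0},{"wx":0,"wy":0,"wz":0,"tx":0,"ty":0,"tz":0.5,"hand":0},{"wx":0,"wy":0,"wz":0,"tx":0,"ty":0,"tz":0.4,"hand":0},{"wx":0,"wy":0,"wz":0,"tx":0,"ty":0,"tz":0.2,"hand":0},{"wx":0,"wy":0,"wz":0,"tx":0,"ty":0,"tz":0,"hand":0},{"wx":0,"wy":0,"wz":0,"tx":0,"ty":0,"tz":0,"hand":0},{"wx":0,"wy":0,"wz":0,"tx":0,"ty":0,"tz":0,"hand":0},{"wx":0,"wy":0,"wz":0,"tx":0,"ty":0,"tz":0,"hand":0},{"wx":0,"wy":0,"wz":0,"tx":0,"ty":0,"tz":0,"hand":0}]'

```text
clock: 44.08
position: [0.5104, 0.2558, 0.1463]
ee_rot: [-3.102, 0.498, -0.0]
force: [-0.1, 0.2, -0.3]
width: 0.498
```

```bash
python3 -c "
from h import *
go(509,259.7,132.5,-18.2)
"
```

```text
t44.08 p [510.4 255.8 146.3] yaw(tool x) -18.3 tilt [0.0003 0.0001] F [-0.07  0.23 -0.31] w 0.498 q [-1.29  0.74  1.19  1.89 -0.79  1.09 -1.67]
turn wz units total -0.01 (0.1 deg) | before turn shift cm [-0.25 -0.33  1.38] | after turn [-0.25 -0.33  1.38]
```

Emit:
step_arm --plan '[{"wx":0,"wy":0,"wz":0,"tx":-0.25,"ty":-0.33,"tz":0.3,"hand":0},{"wx":0,"wy":0,"wz":0,"tx":0,"ty":0,"tz":0.4,"hand":0},{"wx":0,"wy":0,"wz":0,"tx":0,"ty":0,"tz":0.3,"hand":0},{"wx":0,"wy":0,"wz":0,"tx":0,"ty":0,"tz":0.15,"hand":0},{"wx":0,"wy":0,"wz":0,"tx":0,"ty":0,"tz":0.08,"hand":0},{"wx":0,"wy":0,"wz":0,"tx":0,"ty":0,"tz":0.04,"hand":0},{"wx":0,"wy":0,"wz":0,"tx":0,"ty":0,"tz":0.03,"hand":0},{"wx":0,"wy":0,"wz":0,"tx":0,"ty":0,"tz":0.03,"hand":0},{"wx":0,"wy":0,"wz":0,"tx":0,"ty":0,"tz":0.03,"hand":0},{"wx":0,"wy":0,"wz":0,"tx":0,"ty":0,"tz":0,"hand":0}]'

```text
clock: 44.92
position: [0.509, 0.2597, 0.1326]
ee_rot: [-3.102, 0.499, -0.0]
force: [-0.0, -0.0, -0.3]
width: 0.5
```

Emit:
step_arm --plan '[{"wx":0,"wy":0,"wz":0,"tx":0,"ty":0,"tz":0.02,"hand":0},{"wx":0,"wy":0,"wz":0,"tx":0,"ty":0,"tz":0.02,"hand":0},{"wx":0,"wy":0,"wz":0,"tx":0,"ty":0,"tz":0.02,"hand":0},{"wx":0,"wy":0,"wz":0,"tx":0,"ty":0,"tz":0.02,"hand":0},{"wx":0,"wy":0,"wz":0,"tx":0,"ty":0,"tz":0.02,"hand":0},{"wx":0,"wy":0,"wz":0,"tx":0,"ty":0,"tz":0,"hand":0},{"wx":0,"wy":0,"wz":0,"tx":0,"ty":0,"tz":0,"hand":0},{"wx":0,"wy":0,"wz":0,"tx":0,"ty":0,"tz":0,"hand":0},{"wx":0,"wy":0,"wz":0,"tx":0,"ty":0,"tz":0,"hand":0},{"wx":0,"wy":0,"wz":0,"tx":0,"ty":0,"tz":0,"hand":0}]'

```text
clock: 45.75
position: [0.5089, 0.2597, 0.1318]
ee_rot: [-3.102, 0.498, 0.0]
force: [-2.2, 0.4, 5.7]
width: 0.499
```

```bash
python3 -c "
from h import *
go(509,259.7,132.5,-18.2)
"
```

```text
t45.75 p [508.9 259.7 131.8] yaw(tool x) -18.3 tilt [0.     0.0002] F [-2.15  0.43  5.66] w 0.499 q [-1.29  0.76  1.17  1.9  -0.81  1.06 -1.66]
turn wz units total -0.01 (0.1 deg) | before turn shift cm [ 0.01 -0.   -0.07] | after turn [ 0.01 -0.   -0.07]
```

Emit:
step_arm --plan '[{"wx":0,"wy":0,"wz":0,"tx":0,"ty":0,"tz":0,"hand":0.7},{"wx":0,"wy":0,"wz":0,"tx":0,"ty":0,"tz":0,"hand":0.7},{"wx":0,"wy":0,"wz":0,"tx":0,"ty":0,"tz":0,"hand":0.7},{"wx":0,"wy":0,"wz":0,"tx":0,"ty":0,"tz":0,"hand":0.7},{"wx":0,"wy":0,"wz":0,"tx":0,"ty":0,"tz":-0.4,"hand":0.7},{"wx":0,"wy":0,"wz":0,"tx":0,"ty":0,"tz":-1,"hand":0.7},{"wx":0,"wy":0,"wz":0,"tx":0,"ty":0,"tz":-2,"hand":0.7},{"wx":0,"wy":0,"wz":-1,"tx":0,"ty":0,"tz":-2,"hand":0.7},{"wx":0,"wy":0,"wz":-1,"tx":0,"ty":0,"tz":0,"hand":0.7},{"wx":0,"wy":0,"wz":-1,"tx":0,"ty":0,"tz":0,"hand":0.7}]'

```text
clock: 46.58
position: [0.5099, 0.2597, 0.1876]
ee_rot: [-3.141, -0.001, -0.004]
force: [-0.4, -0.1, -0.4]
width: 0.699
```

Emit:
step_arm --plan '[{"wx":0,"wy":0,"wz":-1,"tx":0,"ty":0,"tz":0,"hand":0.7},{"wx":0,"wy":0,"wz":-1,"tx":0,"ty":0,"tz":0,"hand":0.7},{"wx":0,"wy":0,"wz":-0.75,"tx":0,"ty":0,"tz":0,"hand":0.7},{"wx":0,"wy":0,"wz":0,"tx":-0.6,"ty":2,"tz":0,"hand":0.7},{"wx":0,"wy":0,"wz":0,"tx":-1,"ty":3.5,"tz":0,"hand":0.7},{"wx":0,"wy":0,"wz":0,"tx":-1,"ty":3.5,"tz":0,"hand":0.7},{"wx":0,"wy":0,"wz":0,"tx":-1,"ty":3.5,"tz":0,"hand":0.7},{"wx":0,"wy":0,"wz":0,"tx":-1,"ty":3.5,"tz":0,"hand":0.7},{"wx":0,"wy":0,"wz":0,"tx":-1,"ty":3.5,"tz":0,"hand":0.7},{"wx":0,"wy":0,"wz":0,"tx":-1,"ty":3.5,"tz":0,"hand":0.7}]'

```text
clock: 47.42
position: [0.5099, 0.0185, 0.1865]
ee_rot: [-3.11, -0.443, -0.002]
force: [0.4, -0.7, 0.3]
width: 0.701
```

```bash
python3 pile.py p5 .113;python3 -c "
from h import *
go(568.3,-402.9,140,16.2)
"
```

```text
scene (387, 'c', (508.8, 258.6), 'size', 112.7, 46.4, 'ang', -17.6, 'mean', array([511.9, 256.9, 119.1]), 'zmed', np.float64(0.1193))
top (29, 'c', (556.2, 265.4), 'size', 25.3, 9.8, 'ang', -41.0, 'mean', array([557.7, 262.6, 119. ]), 'zmed', np.float64(0.1193))
t47.52 p [509.8  13.3 187.3] yaw(tool x) 15.7 tilt [ 0.0027 -0.0015] F [-0.2   0.11 -0.06] w 0.700 q [-0.91  0.49  1.1   1.99 -0.52  0.98 -0.85]
turn wz units total -0.09 (0.5 deg) | before turn shift cm [-5.63 41.65  4.81] | after turn [-6.01 41.59  4.81]
```

View pics/scene_p5.png

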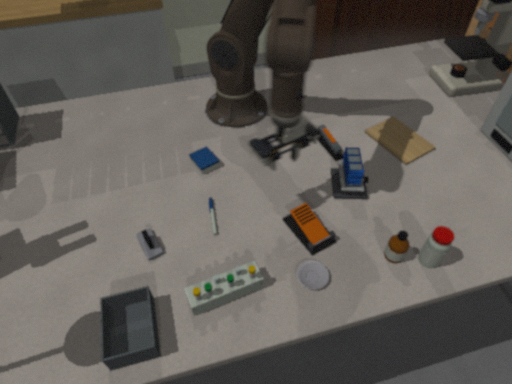

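Emit:
step_arm --plan '[{"wx":0,"wy":0,"wz":-0.09,"tx":-0.3,"ty":2,"tz":0,"hand":0.7},{"wx":0,"wy":0,"wz":0,"tx":-0.5,"ty":3.5,"tz":0,"hand":0.7},{"wx":0,"wy":0,"wz":0,"tx":-0.5,"ty":3.5,"tz":0,"hand":0.7},{"wx":0,"wy":0,"wz":0,"tx":-0.5,"ty":3.5,"tz":0,"hand":0.7},{"wx":0,"wy":0,"wz":0,"tx":-0.5,"ty":3.5,"tz":0,"hand":0.7},{"wx":0,"wy":0,"wz":0,"tx":-0.5,"ty":3.5,"tz":0,"hand":0.7},{"wx":0,"wy":0,"wz":0,"tx":-0.5,"ty":3.5,"tz":0,"hand":0.7},{"wx":0,"wy":0,"wz":0,"tx":-0.5,"ty":3.5,"tz":0,"hand":0.7},{"wx":0,"wy":0,"wz":0,"tx":-0.5,"ty":3.5,"tz":0,"hand":0.7},{"wx":0,"wy":0,"wz":0,"tx":-0.5,"ty":3.5,"tz":0,"hand":0.7}]'

```text
clock: 48.35
position: [0.5608, -0.3158, 0.1863]
ee_rot: [3.108, 0.459, 0.001]
force: [1.2, -0.8, -0.0]
width: 0.7
```

Emit:
step_arm --plan '[{"wx":0,"wy":0,"wz":0,"tx":-0.5,"ty":3.5,"tz":0,"hand":0.7},{"wx":0,"wy":0,"wz":0,"tx":-0.5,"ty":2.5,"tz":0,"hand":0.7},{"wx":0,"wy":0,"wz":0,"tx":-0.3,"ty":1.5,"tz":1,"hand":0.7},{"wx":0,"wy":0,"wz":0,"tx":0,"ty":0.5,"tz":2,"hand":0.7},{"wx":0,"wy":0,"wz":0,"tx":0,"ty":0,"tz":2,"hand":0.7},{"wx":0,"wy":0,"wz":0,"tx":0,"ty":0,"tz":1.5,"hand":0.7},{"wx":0,"wy":0,"wz":0,"tx":0,"ty":0,"tz":0.5,"hand":0.7},{"wx":0,"wy":0,"wz":0,"tx":0,"ty":0,"tz":0,"hand":0.7},{"wx":0,"wy":0,"wz":0,"tx":0,"ty":0,"tz":0,"hand":0.7},{"wx":0,"wy":0,"wz":0,"tx":0,"ty":0,"tz":0,"hand":0.7}]'

```text
clock: 49.18
position: [0.5718, -0.3947, 0.1169]
ee_rot: [3.107, 0.459, 0.002]
force: [0.8, -0.8, 0.7]
width: 0.699
```

```bash
python3 pile.py p6 .113;python3 -c "
from h import *
go(568.3,-402.9,42,16.2)
"
```

```text
scene (390, 'c', (509.5, 258.4), 'size', 117.3, 46.8, 'ang', -17.8, 'mean', array([512.6, 256.8, 119.2]), 'zmed', np.float64(0.1193))
top (909, 'c', (508.9, 259.4), 'size', 110.3, 46.8, 'ang', -18.1, 'mean', array([507.8, 258.5, 119. ]), 'zmed', np.float64(0.119))
t49.28 p [ 571.7 -394.8  116.8] yaw(tool x) 16.8 tilt [ 0.0015 -0.0009] F [-0.31 -0.06 -0.08] w 0.702 q [ 0.04  0.8   0.85  1.57 -0.66  1.08 -0.21]
turn wz units total 0.10 (-0.6 deg) | before turn shift cm [-0.57  0.67  7.48] | after turn [-0.56  0.68  7.48]
```

Emit:
step_arm --plan '[{"wx":0,"wy":0,"wz":0.1,"tx":-0.56,"ty":0.68,"tz":0.3,"hand":0.7},{"wx":0,"wy":0,"wz":0,"tx":0,"ty":0,"tz":1,"hand":0.7},{"wx":0,"wy":0,"wz":0,"tx":0,"ty":0,"tz":1.5,"hand":0.7},{"wx":0,"wy":0,"wz":0,"tx":0,"ty":0,"tz":1.5,"hand":0.7},{"wx":0,"wy":0,"wz":0,"tx":0,"ty":0,"tz":1.2,"hand":0.7},{"wx":0,"wy":0,"wz":0,"tx":0,"ty":0,"tz":1,"hand":0.7},{"wx":0,"wy":0,"wz":0,"tx":0,"ty":0,"tz":0.6,"hand":0.7},{"wx":0,"wy":0,"wz":0,"tx":0,"ty":0,"tz":0.3,"hand":0.7},{"wx":0,"wy":0,"wz":0,"tx":0,"ty":0,"tz":0,"hand":0.7},{"wx":0,"wy":0,"wz":0,"tx":0,"ty":0,"tz":0,"hand":0.7}]'

```text
clock: 50.12
position: [0.5679, -0.4029, 0.0418]
ee_rot: [3.11, 0.442, 0.0]
force: [0.5, -0.2, -0.4]
width: 0.698
```

```bash
python3 -c "
from h import *
go(568.3,-402.9,42,16.2)
"
```

```text
t50.12 p [ 567.9 -402.9   41.8] yaw(tool x) 16.2 tilt [ 0.0002 -0.0004] F [ 0.54 -0.16 -0.41] w 0.698 q [ 0.09  0.89  0.79  1.61 -0.74  0.96 -0.16]
turn wz units total -0.00 (0.0 deg) | before turn shift cm [ 0.04  0.01 -0.02] | after turn [ 0.04  0.01 -0.02]
```

Emit:
step_arm --plan '[{"wx":0,"wy":0,"wz":0,"tx":0,"ty":0,"tz":0,"hand":0},{"wx":0,"wy":0,"wz":0,"tx":0,"ty":0,"tz":0,"hand":0},{"wx":0,"wy":0,"wz":0,"tx":0,"ty":0,"tz":0,"hand":0},{"wx":0,"wy":0,"wz":0,"tx":0,"ty":0,"tz":0,"hand":0},{"wx":0,"wy":0,"wz":0,"tx":0,"ty":0,"tz":0,"hand":0},{"wx":0,"wy":0,"wz":0,"tx":0,"ty":0,"tz":0,"hand":0},{"wx":0,"wy":0,"wz":0,"tx":0,"ty":0,"tz":0,"hand":0},{"wx":0,"wy":0,"wz":0,"tx":0,"ty":0,"tz":0,"hand":0},{"wx":0,"wy":0,"wz":0,"tx":0,"ty":0,"tz":0,"hand":0},{"wx":0,"wy":0,"wz":0,"tx":0,"ty":0,"tz":0,"hand":0}]' --force 35

```text
clock: 50.95
position: [0.5678, -0.4029, 0.0416]
ee_rot: [3.11, 0.442, 0.0]
force: [1.0, -1.3, -0.4]
width: 0.151
```

Emit:
step_arm --plan '[{"wx":0,"wy":0,"wz":0,"tx":0,"ty":0,"tz":-0.4,"hand":0},{"wx":0,"wy":0,"wz":0,"tx":0,"ty":0,"tz":-1,"hand":0},{"wx":0,"wy":0,"wz":0,"tx":0,"ty":0,"tz":-2,"hand":0},{"wx":0,"wy":0,"wz":0,"tx":0,"ty":0,"tz":-3,"hand":0},{"wx":0,"wy":0,"wz":0,"tx":0,"ty":0,"tz":-3,"hand":0},{"wx":0,"wy":0,"wz":0,"tx":0,"ty":0,"tz":-3,"hand":0},{"wx":0,"wy":0,"wz":0,"tx":0,"ty":0,"tz":-2,"hand":0},{"wx":0,"wy":0,"wz":0,"tx":0,"ty":0,"tz":-0.8,"hand":0},{"wx":0,"wy":0,"wz":0,"tx":0,"ty":0,"tz":0,"hand":0},{"wx":0,"wy":0,"wz":0,"tx":0,"ty":0,"tz":0,"hand":0}]'

```text
clock: 51.78
position: [0.5675, -0.402, 0.1927]
ee_rot: [-3.109, -0.442, 0.001]
force: [-0.0, 0.3, -6.3]
width: 0.146
```

```bash
python3 -c "
from h import *
go(509,259.7,195,-18.2)
"
```

```text
t51.78 p [ 567.5 -402.   192.7] yaw(tool x) 16.2 tilt [-0.0005  0.0012] F [-0.04  0.33 -6.26] w 0.146 q [ 0.03  0.74  0.91  1.49 -0.6   1.21 -0.26]
turn wz units total 5.73 (-34.4 deg) | before turn shift cm [ 12.83 -65.18  -0.15] | after turn [-26.22 -61.03  -0.15]
```

Emit:
step_arm --plan '[{"wx":0,"wy":0,"wz":0.7,"tx":0,"ty":0,"tz":0,"hand":0},{"wx":0,"wy":0,"wz":0.9,"tx":0,"ty":0,"tz":0,"hand":0},{"wx":0,"wy":0,"wz":0.9,"tx":0,"ty":0,"tz":0,"hand":0},{"wx":0,"wy":0,"wz":0.9,"tx":0,"ty":0,"tz":0,"hand":0},{"wx":0,"wy":0,"wz":0.9,"tx":0,"ty":0,"tz":0,"hand":0},{"wx":0,"wy":0,"wz":0.9,"tx":0,"ty":0,"tz":0,"hand":0},{"wx":0,"wy":0,"wz":0.53,"tx":0,"ty":0,"tz":0,"hand":0},{"wx":0,"wy":0,"wz":0,"tx":-0.4,"ty":-1,"tz":0,"hand":0},{"wx":0,"wy":0,"wz":0,"tx":-0.9,"ty":-2,"tz":0,"hand":0},{"wx":0,"wy":0,"wz":0,"tx":-1.2,"ty":-2.8,"tz":0,"hand":0}]'

```text
clock: 52.62
position: [0.5604, -0.3404, 0.1918]
ee_rot: [3.101, -0.499, -0.004]
force: [1.1, 0.1, -4.0]
width: 0.149
```

Emit:
step_arm --plan '[{"wx":0,"wy":0,"wz":0,"tx":-1.2,"ty":-2.8,"tz":0,"hand":0},{"wx":0,"wy":0,"wz":0,"tx":-1.2,"ty":-2.8,"tz":0,"hand":0},{"wx":0,"wy":0,"wz":0,"tx":-1.2,"ty":-2.8,"tz":0,"hand":0},{"wx":0,"wy":0,"wz":0,"tx":-1.2,"ty":-2.8,"tz":0,"hand":0},{"wx":0,"wy":0,"wz":0,"tx":-1.2,"ty":-2.8,"tz":0,"hand":0},{"wx":0,"wy":0,"wz":0,"tx":-1.2,"ty":-2.8,"tz":0,"hand":0},{"wx":0,"wy":0,"wz":0,"tx":-1.2,"ty":-2.8,"tz":0,"hand":0},{"wx":0,"wy":0,"wz":0,"tx":-1.2,"ty":-2.8,"tz":0,"hand":0},{"wx":0,"wy":0,"wz":0,"tx":-1.2,"ty":-2.8,"tz":0,"hand":0},{"wx":0,"wy":0,"wz":0,"tx":-1.2,"ty":-2.8,"tz":0,"hand":0}]'

```text
clock: 53.45
position: [0.534, -0.0339, 0.1922]
ee_rot: [-3.103, 0.493, 0.004]
force: [0.2, -0.1, -5.8]
width: 0.148
```

```bash
python3 -c "
from h import *
go(509,259.7,195,-18.2)
"
```

```text
t53.45 p [534.  -33.9 192.2] yaw(tool x) -18.1 tilt [-0.0025  0.0005] F [ 0.19 -0.06 -5.85] w 0.148 q [-0.84  0.62  1.24  1.92 -0.66  1.1  -1.21]
turn wz units total 0.02 (-0.1 deg) | before turn shift cm [-11.47 -27.14  -0.26] | after turn [-11.54 -27.11  -0.26]
```

Emit:
step_arm --plan '[{"wx":0,"wy":0,"wz":0,"tx":-1.2,"ty":-2.8,"tz":0,"hand":0},{"wx":0,"wy":0,"wz":0,"tx":-1.2,"ty":-2.8,"tz":0,"hand":0},{"wx":0,"wy":0,"wz":0,"tx":-1.2,"ty":-2.8,"tz":0,"hand":0},{"wx":0,"wy":0,"wz":0,"tx":-1.2,"ty":-2.8,"tz":0,"hand":0},{"wx":0,"wy":0,"wz":0,"tx":-1.2,"ty":-2.8,"tz":0,"hand":0},{"wx":0,"wy":0,"wz":0,"tx":-1.2,"ty":-2.8,"tz":0,"hand":0},{"wx":0,"wy":0,"wz":0,"tx":-1.2,"ty":-2.8,"tz":0,"hand":0},{"wx":0,"wy":0,"wz":0,"tx":-1.1,"ty":-2.6,"tz":0,"hand":0},{"wx":0,"wy":0,"wz":0,"tx":-0.9,"ty":-2.1,"tz":0,"hand":0},{"wx":0,"wy":0,"wz":0,"tx":-0.6,"ty":-1.4,"tz":0,"hand":0}]'

```text
clock: 54.28
position: [0.5093, 0.2456, 0.1919]
ee_rot: [3.103, -0.489, -0.004]
force: [0.5, 0.8, -6.1]
width: 0.155
```

Emit:
step_arm --plan '[{"wx":0,"wy":0,"wz":0,"tx":-0.3,"ty":-0.8,"tz":0,"hand":0},{"wx":0,"wy":0,"wz":0,"tx":-0.1,"ty":-0.4,"tz":0,"hand":0},{"wx":0,"wy":0,"wz":0,"tx":0,"ty":0,"tz":0.3,"hand":0},{"wx":0,"wy":0,"wz":0,"tx":0,"ty":0,"tz":0.5,"hand":0},{"wx":0,"wy":0,"wz":0,"tx":0,"ty":0,"tz":0.5,"hand":0},{"wx":0,"wy":0,"wz":0,"tx":0,"ty":0,"tz":0.2,"hand":0},{"wx":0,"wy":0,"wz":0,"tx":0,"ty":0,"tz":0,"hand":0},{"wx":0,"wy":0,"wz":0,"tx":0,"ty":0,"tz":0,"hand":0},{"wx":0,"wy":0,"wz":0,"tx":0,"ty":0,"tz":0,"hand":0},{"wx":0,"wy":0,"wz":0,"tx":0,"ty":0,"tz":0,"hand":0}]'

```text
clock: 55.12
position: [0.5114, 0.2547, 0.1787]
ee_rot: [-3.102, 0.497, -0.0]
force: [-0.9, -0.2, -4.9]
width: 0.148
```

```bash
python3 -c "
from h import *
go(509,259.7,162,-18.2)
p,d=arm.get_image('scene');cv2.imwrite('pics/w7.png',cv2.resize(p[100:240,280:440,::-1],None,fx=4,fy=4))
"
```

```text
t55.12 p [511.4 254.7 178.7] yaw(tool x) -18.2 tilt [0.0003 0.0002] F [-0.94 -0.17 -4.93] w 0.148 q [-1.31  0.71  1.24  1.85 -0.74  1.14 -1.7 ]
turn wz units total -0.00 (0.0 deg) | before turn shift cm [-0.39 -0.4   1.67] | after turn [-0.39 -0.4   1.67]
```

View pics/w7.png

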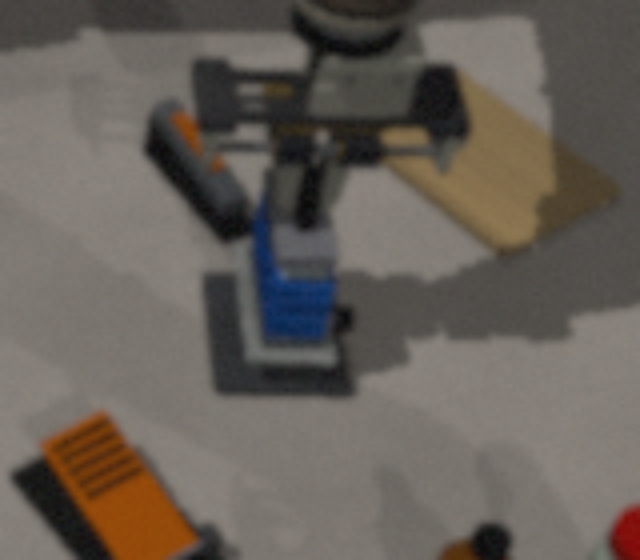

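Emit:
step_arm --plan '[{"wx":0,"wy":0,"wz":0,"tx":-0.38,"ty":-0.4,"tz":0.2,"hand":0},{"wx":0,"wy":0,"wz":0,"tx":0,"ty":0,"tz":0.4,"hand":0},{"wx":0,"wy":0,"wz":0,"tx":0,"ty":0,"tz":0.4,"hand":0},{"wx":0,"wy":0,"wz":0,"tx":0,"ty":0,"tz":0.3,"hand":0},{"wx":0,"wy":0,"wz":0,"tx":0,"ty":0,"tz":0.15,"hand":0},{"wx":0,"wy":0,"wz":0,"tx":0,"ty":0,"tz":0.07,"hand":0},{"wx":0,"wy":0,"wz":0,"tx":0,"ty":0,"tz":0.03,"hand":0},{"wx":0,"wy":0,"wz":0,"tx":0,"ty":0,"tz":0.03,"hand":0},{"wx":0,"wy":0,"wz":0,"tx":0,"ty":0,"tz":0,"hand":0},{"wx":0,"wy":0,"wz":0,"tx":0,"ty":0,"tz":0,"hand":0}]'

```text
clock: 56.0
position: [0.509, 0.2598, 0.1629]
ee_rot: [-3.102, 0.497, -0.0]
force: [0.1, -0.4, -5.0]
width: 0.152
```

Emit:
step_arm --plan '[{"wx":0,"wy":0,"wz":0,"tx":0,"ty":0,"tz":0.02,"hand":0},{"wx":0,"wy":0,"wz":0,"tx":0,"ty":0,"tz":0.02,"hand":0},{"wx":0,"wy":0,"wz":0,"tx":0,"ty":0,"tz":0.02,"hand":0},{"wx":0,"wy":0,"wz":0,"tx":0,"ty":0,"tz":0.02,"hand":0},{"wx":0,"wy":0,"wz":0,"tx":0,"ty":0,"tz":0.02,"hand":0},{"wx":0,"wy":0,"wz":0,"tx":0,"ty":0,"tz":0,"hand":0},{"wx":0,"wy":0,"wz":0,"tx":0,"ty":0,"tz":0,"hand":0},{"wx":0,"wy":0,"wz":0,"tx":0,"ty":0,"tz":0,"hand":0},{"wx":0,"wy":0,"wz":0,"tx":0,"ty":0,"tz":0,"hand":0},{"wx":0,"wy":0,"wz":0,"tx":0,"ty":0,"tz":0,"hand":0}]'

```text
clock: 56.83
position: [0.5089, 0.2599, 0.1617]
ee_rot: [-3.102, 0.497, -0.0]
force: [0.2, -0.8, -5.8]
width: 0.152
```

```bash
python3 -c "
from h import *
go(509,259.7,162,-18.2)
"
```

```text
t56.83 p [508.9 259.9 161.7] yaw(tool x) -18.2 tilt [0.     0.0001] F [ 0.18 -0.82 -5.82] w 0.152 q [-1.31  0.73  1.22  1.87 -0.77  1.11 -1.69]
turn wz units total -0.00 (0.0 deg) | before turn shift cm [ 0.02  0.01 -0.03] | after turn [ 0.02  0.01 -0.03]
```

Emit:
step_arm --plan '[{"wx":0,"wy":0,"wz":0,"tx":0,"ty":0,"tz":0.02,"hand":0},{"wx":0,"wy":0,"wz":0,"tx":0,"ty":0,"tz":0.02,"hand":0},{"wx":0,"wy":0,"wz":0,"tx":0,"ty":0,"tz":0.02,"hand":0},{"wx":0,"wy":0,"wz":0,"tx":0,"ty":0,"tz":0.02,"hand":0},{"wx":0,"wy":0,"wz":0,"tx":0,"ty":0,"tz":0.02,"hand":0},{"wx":0,"wy":0,"wz":0,"tx":0,"ty":0,"tz":0,"hand":0},{"wx":0,"wy":0,"wz":0,"tx":0,"ty":0,"tz":0,"hand":0},{"wx":0,"wy":0,"wz":0,"tx":0,"ty":0,"tz":0,"hand":0},{"wx":0,"wy":0,"wz":0,"tx":0,"ty":0,"tz":0,"hand":0},{"wx":0,"wy":0,"wz":0,"tx":0,"ty":0,"tz":0,"hand":0}]'

```text
clock: 57.67
position: [0.5089, 0.2599, 0.1608]
ee_rot: [-3.102, 0.497, -0.0]
force: [-0.8, 0.5, -5.0]
width: 0.151
```

Emit:
step_arm --plan '[{"wx":0,"wy":0,"wz":0,"tx":0,"ty":0,"tz":0.02,"hand":0},{"wx":0,"wy":0,"wz":0,"tx":0,"ty":0,"tz":0.02,"hand":0},{"wx":0,"wy":0,"wz":0,"tx":0,"ty":0,"tz":0.02,"hand":0},{"wx":0,"wy":0,"wz":0,"tx":0,"ty":0,"tz":0.02,"hand":0},{"wx":0,"wy":0,"wz":0,"tx":0,"ty":0,"tz":0.02,"hand":0},{"wx":0,"wy":0,"wz":0,"tx":0,"ty":0,"tz":0,"hand":0},{"wx":0,"wy":0,"wz":0,"tx":0,"ty":0,"tz":0,"hand":0},{"wx":0,"wy":0,"wz":0,"tx":0,"ty":0,"tz":0,"hand":0},{"wx":0,"wy":0,"wz":0,"tx":0,"ty":0,"tz":0,"hand":0},{"wx":0,"wy":0,"wz":0,"tx":0,"ty":0,"tz":0,"hand":0}]'

```text
clock: 58.5
position: [0.509, 0.2599, 0.1606]
ee_rot: [-3.101, 0.497, 0.0]
force: [-5.1, 0.1, 7.5]
width: 0.153
```

Emit:
step_arm --plan '[{"wx":0,"wy":0,"wz":0,"tx":0,"ty":0,"tz":-0.03,"hand":0},{"wx":0,"wy":0,"wz":0,"tx":0,"ty":0,"tz":0,"hand":0},{"wx":0,"wy":0,"wz":0,"tx":0,"ty":0,"tz":0,"hand":0.5},{"wx":0,"wy":0,"wz":0,"tx":0,"ty":0,"tz":0,"hand":0.5},{"wx":0,"wy":0,"wz":0,"tx":0,"ty":0,"tz":0,"hand":0.5},{"wx":0,"wy":0,"wz":0,"tx":0,"ty":0,"tz":0,"hand":0.5},{"wx":0,"wy":0,"wz":0,"tx":0,"ty":0,"tz":0,"hand":0.5},{"wx":0,"wy":0,"wz":0,"tx":0,"ty":0,"tz":0,"hand":0.5},{"wx":0,"wy":0,"wz":0,"tx":0,"ty":0,"tz":-0.5,"hand":0.5},{"wx":0,"wy":0,"wz":0,"tx":0,"ty":0,"tz":-1.5,"hand":0.5}]'

```text
clock: 59.33
position: [0.5078, 0.2597, 0.1789]
ee_rot: [3.1, -0.497, -0.004]
force: [-0.5, 0.4, -0.1]
width: 0.498
```

Emit:
step_arm --plan '[{"wx":0,"wy":0,"wz":0,"tx":0,"ty":0,"tz":-2,"hand":0.5},{"wx":0,"wy":0,"wz":0,"tx":0,"ty":0,"tz":-2,"hand":0.5},{"wx":0,"wy":0,"wz":0,"tx":0,"ty":0,"tz":-1,"hand":0.5},{"wx":0,"wy":0,"wz":0,"tx":-1,"ty":1,"tz":0,"hand":0},{"wx":0,"wy":0,"wz":0,"tx":-2,"ty":1.5,"tz":0,"hand":0},{"wx":0,"wy":0,"wz":0,"tx":-3,"ty":2,"tz":0,"hand":0},{"wx":0,"wy":0,"wz":0,"tx":-3,"ty":2,"tz":0,"hand":0},{"wx":0,"wy":0,"wz":0,"tx":-3,"ty":2,"tz":0,"hand":0},{"wx":0,"wy":0,"wz":0,"tx":-2,"ty":1.5,"tz":0,"hand":0},{"wx":0,"wy":0,"wz":0,"tx":-1,"ty":1,"tz":0,"hand":0}]'

```text
clock: 60.17
position: [0.3293, 0.2011, 0.2287]
ee_rot: [3.102, -0.495, -0.005]
force: [-0.0, -0.4, 0.4]
width: 0.047
```

```bash
python3 - <<'E'
from loc import *
st()
for n in('scene','top'):
    p,d=arm.get_image(n);cv2.imwrite('pics/%s_8.png'%n,p[:,:,::-1]);P=depthpts(n,d)
    for lo,hi in((.125,.145),(.155,.18)):
        try:print(n,dr(P,lo,hi,.43,.6,.19,.33))
        except Exception as e:print(n,e)
    hsv=cv2.cvtColor(p,cv2.COLOR_RGB2HSV);org=cv2.inRange(hsv,(3,150,70),(20,255,255))>0
    org&=(P[...,0]>.54)&(P[...,0]<.75)&(P[...,1]<.17)&(P[...,1]>-.05)&(P[...,2]>.01)&(P[...,2]<.07)
    Q=P[org];print("pedal",len(Q),Q.mean(0).round(4),Q[:,2].max().round(4),cv2.minAreaRect((Q[:,:2]*1000).astype(np.float32)))
E
```

```text
t60.17 p [329.3 201.1 228.7] yaw(tool x) -18.1 tilt [-0.003  -0.0002] F [-0.   -0.38  0.45] w 0.047 q [-1.89  0.05  1.31  2.19 -0.06  0.94 -2.44]
scene (285, 'c', (509.9, 258.3), 'size', 102.5, 46.4, 'ang', -18.3, 'mean', array([519.4, 251.6, 133.1]), 'zmed', np.float64(0.1332))
scene (78, 'c', (510.5, 258.6), 'size', 49.9, 15.1, 'ang', -18.4, 'mean', array([513.7, 255.9, 166.7]), 'zmed', np.float64(0.168))
pedal 791 [0.664  0.028  0.0406] 0.0615 ((655.871826171875, 29.606807708740234), (130.754638671875, 66.38479614257812), 11.881182670593262)
top (641, 'c', (509.6, 258.9), 'size', 100.1, 47.5, 'ang', -17.8, 'mean', array([506.3, 255.3, 133. ]), 'zmed', np.float64(0.1328))
top (176, 'c', (509.3, 258.6), 'size', 50.1, 15.0, 'ang', -19.3, 'mean', array([508.5, 257.7, 166.9]), 'zmed', np.float64(0.168))
pedal 729 [0.6653 0.0307 0.0406] 0.0602 ((660.853759765625, 29.36658477783203), (120.50829315185547, 63.543975830078125), 15.137864112854004)
```

View pics/scene_8.png

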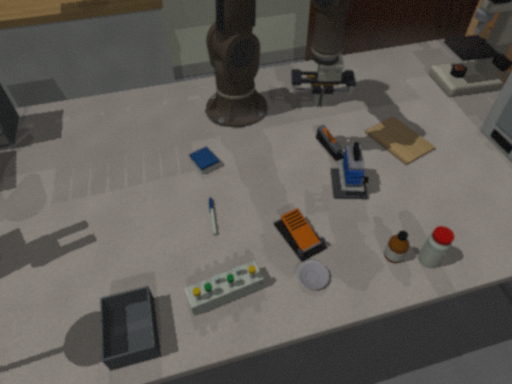

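Emit:
step_arm --plan '[{"wx":0,"wy":0,"wz":-0.5,"tx":0,"ty":0,"tz":0,"hand":0},{"wx":0,"wy":0,"wz":-0.9,"tx":0,"ty":0,"tz":0,"hand":0},{"wx":0,"wy":0,"wz":-0.9,"tx":0,"ty":0,"tz":0,"hand":0},{"wx":0,"wy":0,"wz":-0.9,"tx":0,"ty":0,"tz":0,"hand":0},{"wx":0,"wy":0,"wz":-0.9,"tx":0,"ty":0,"tz":0,"hand":0},{"wx":0,"wy":0,"wz":-0.9,"tx":0,"ty":0,"tz":0,"hand":0},{"wx":0,"wy":0,"wz":-0.5,"tx":0,"ty":0,"tz":0,"hand":0},{"wx":0,"wy":0,"wz":0,"tx":0,"ty":0,"tz":0,"hand":0},{"wx":0,"wy":0,"wz":0,"tx":0,"ty":0,"tz":0,"hand":0},{"wx":0,"wy":0,"wz":0,"tx":0,"ty":0,"tz":0,"hand":0}]'

```text
clock: 61.1
position: [0.3326, 0.2023, 0.2301]
ee_rot: [3.115, 0.401, 0.001]
force: [0.5, -0.6, -0.5]
width: 0.005
```

```bash
python3 -c "
from h import *
go(624.7,19.6,110,15.1)
"
```

```text
t61.10 p [332.6 202.3 230.1] yaw(tool x) 14.7 tilt [ 0.0006 -0.0005] F [ 0.52 -0.64 -0.53] w 0.005 q [-1.81  0.05  1.22  2.18 -0.05  0.94 -1.87]
turn wz units total -0.07 (0.4 deg) | before turn shift cm [23.63 25.05 12.04] | after turn [23.44 25.24 12.04]
```

Emit:
step_arm --plan '[{"wx":0,"wy":0,"wz":-0.07,"tx":1,"ty":1,"tz":0,"hand":0},{"wx":0,"wy":0,"wz":0,"tx":2,"ty":2.2,"tz":0,"hand":0},{"wx":0,"wy":0,"wz":0,"tx":2.4,"ty":2.6,"tz":0,"hand":0},{"wx":0,"wy":0,"wz":0,"tx":2.4,"ty":2.6,"tz":0,"hand":0},{"wx":0,"wy":0,"wz":0,"tx":2.4,"ty":2.6,"tz":0,"hand":0},{"wx":0,"wy":0,"wz":0,"tx":2.4,"ty":2.6,"tz":0,"hand":0},{"wx":0,"wy":0,"wz":0,"tx":2.4,"ty":2.6,"tz":0,"hand":0},{"wx":0,"wy":0,"wz":0,"tx":2.4,"ty":2.6,"tz":0,"hand":0},{"wx":0,"wy":0,"wz":0,"tx":2.4,"ty":2.6,"tz":0,"hand":0},{"wx":0,"wy":0,"wz":0,"tx":2,"ty":2.2,"tz":0,"hand":0}]'

```text
clock: 61.93
position: [0.6004, 0.034, 0.2297]
ee_rot: [3.114, 0.413, 0.0]
force: [0.6, 0.9, 0.9]
width: 0.003
```

Emit:
step_arm --plan '[{"wx":0,"wy":0,"wz":0,"tx":1.2,"ty":1.2,"tz":0.5,"hand":0},{"wx":0,"wy":0,"wz":0,"tx":0.4,"ty":0.4,"tz":1,"hand":0},{"wx":0,"wy":0,"wz":0,"tx":0,"ty":0,"tz":2,"hand":0},{"wx":0,"wy":0,"wz":0,"tx":0,"ty":0,"tz":2.5,"hand":0},{"wx":0,"wy":0,"wz":0,"tx":0,"ty":0,"tz":2.5,"hand":0},{"wx":0,"wy":0,"wz":0,"tx":0,"ty":0,"tz":2,"hand":0},{"wx":0,"wy":0,"wz":0,"tx":0,"ty":0,"tz":1.5,"hand":0},{"wx":0,"wy":0,"wz":0,"tx":0,"ty":0,"tz":0,"hand":0},{"wx":0,"wy":0,"wz":0,"tx":0,"ty":0,"tz":0,"hand":0},{"wx":0,"wy":0,"wz":0,"tx":0,"ty":0,"tz":0,"hand":0}]'

```text
clock: 62.77
position: [0.6182, 0.0246, 0.111]
ee_rot: [3.114, 0.416, 0.001]
force: [-0.4, 0.8, -0.2]
width: 0.003
```

```bash
python3 -c "
from h import *
go(624.7,19.6,75,15.1)
p,d=arm.get_image('scene');cv2.imwrite('pics/w9.png',cv2.resize(p[140:290,220:400,::-1],None,fx=4,fy=4))
"
```

```text
t62.77 p [618.2  24.6 111. ] yaw(tool x) 15.2 tilt [ 0.001  -0.0003] F [-0.36  0.85 -0.2 ] w 0.003 q [-0.66  0.7   0.85  1.78 -0.63  0.95 -0.85]
turn wz units total 0.02 (-0.1 deg) | before turn shift cm [0.49 0.65 3.61] | after turn [0.49 0.65 3.61]
```

View pics/w9.png

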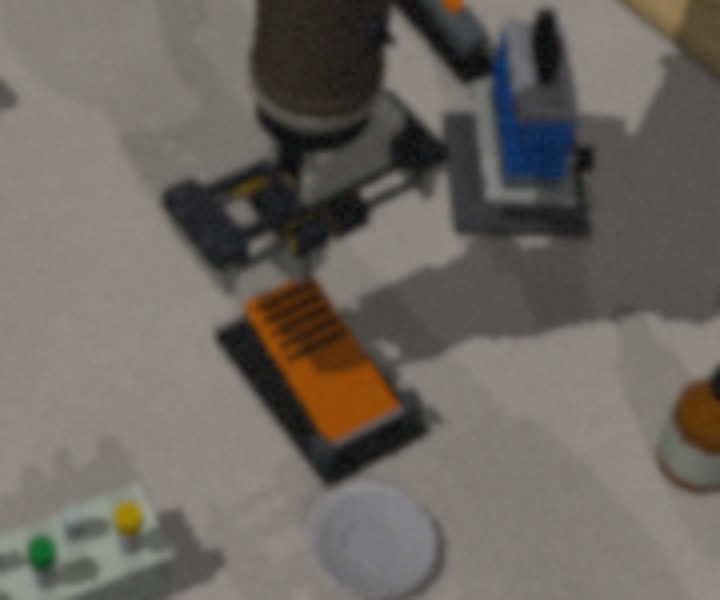

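Emit:
step_arm --plan '[{"wx":0,"wy":0,"wz":0,"tx":0.49,"ty":0.65,"tz":0,"hand":0},{"wx":0,"wy":0,"wz":0,"tx":0,"ty":0,"tz":1,"hand":0},{"wx":0,"wy":0,"wz":0,"tx":0,"ty":0,"tz":1,"hand":0},{"wx":0,"wy":0,"wz":0,"tx":0,"ty":0,"tz":0.6,"hand":0},{"wx":0,"wy":0,"wz":0,"tx":0,"ty":0,"tz":0.6,"hand":0},{"wx":0,"wy":0,"wz":0,"tx":0,"ty":0,"tz":0.6,"hand":0},{"wx":0,"wy":0,"wz":0,"tx":0,"ty":0,"tz":0.6,"hand":0},{"wx":0,"wy":0,"wz":0,"tx":0,"ty":0,"tz":0.6,"hand":0},{"wx":0,"wy":0,"wz":0,"tx":0,"ty":0,"tz":0.6,"hand":0},{"wx":0,"wy":0,"wz":0,"tx":0,"ty":0,"tz":0.2,"hand":0}]'

```text
clock: 63.65
position: [0.6237, 0.0189, 0.0528]
ee_rot: [-3.114, -0.415, 0.001]
force: [-12.0, 1.6, 35.7]
width: 0.002
```

```bash
python3 -c "
from h import *
go(624.7,19.6,50,15.1)
"
```

```text
t63.65 p [623.7  18.9  52.8] yaw(tool x) 15.2 tilt [-0.0009  0.0003] F [-11.97   1.61  35.72] w 0.002 q [-0.61  0.77  0.78  1.81 -0.7   0.87 -0.79]
turn wz units total 0.01 (-0.1 deg) | before turn shift cm [ 0.11 -0.04  0.28] | after turn [ 0.11 -0.04  0.28]
```

Emit:
step_arm --plan '[{"wx":0,"wy":0,"wz":0,"tx":0,"ty":0,"tz":0.1,"hand":0},{"wx":0,"wy":0,"wz":0,"tx":0,"ty":0,"tz":0,"hand":0},{"wx":0,"wy":0,"wz":0,"tx":0,"ty":0,"tz":0,"hand":0},{"wx":0,"wy":0,"wz":0,"tx":0,"ty":0,"tz":0,"hand":0},{"wx":0,"wy":0,"wz":0,"tx":0,"ty":0,"tz":0,"hand":0},{"wx":0,"wy":0,"wz":0,"tx":0,"ty":0,"tz":0,"hand":0},{"wx":0,"wy":0,"wz":0,"tx":0,"ty":0,"tz":0,"hand":0},{"wx":0,"wy":0,"wz":0,"tx":0,"ty":0,"tz":0,"hand":0},{"wx":0,"wy":0,"wz":0,"tx":0,"ty":0,"tz":0,"hand":0},{"wx":0,"wy":0,"wz":0,"tx":0,"ty":0,"tz":0,"hand":0}]'

```text
clock: 64.48
position: [0.6237, 0.0189, 0.0531]
ee_rot: [-3.113, -0.414, 0.0]
force: [-11.9, 0.8, 26.9]
width: 0.004
```

Emit:
step_arm --plan '[{"wx":0,"wy":0,"wz":0,"tx":0,"ty":0,"tz":-0.6,"hand":0},{"wx":0,"wy":0,"wz":0,"tx":0,"ty":0,"tz":-0.8,"hand":0},{"wx":0,"wy":0,"wz":0,"tx":0,"ty":0,"tz":-1,"hand":0},{"wx":0,"wy":0,"wz":0,"tx":0,"ty":0,"tz":-1.5,"hand":0},{"wx":0,"wy":0,"wz":0,"tx":0,"ty":0,"tz":-2.5,"hand":0},{"wx":0,"wy":0,"wz":0,"tx":0,"ty":0,"tz":-3,"hand":0},{"wx":0,"wy":0,"wz":0,"tx":-2,"ty":0.5,"tz":-3,"hand":0},{"wx":0,"wy":0,"wz":0,"tx":-3,"ty":0.5,"tz":-2,"hand":0},{"wx":0,"wy":0,"wz":0,"tx":-3,"ty":0.5,"tz":0,"hand":0},{"wx":0,"wy":0,"wz":0,"tx":-3,"ty":0.5,"tz":0,"hand":0}]'

```text
clock: 65.32
position: [0.5229, -0.0294, 0.1964]
ee_rot: [3.114, 0.416, 0.004]
force: [0.3, -0.2, -0.2]
width: 0.007
```

Emit:
step_arm --plan '[{"wx":0,"wy":0,"wz":0,"tx":-3,"ty":1,"tz":0,"hand":0},{"wx":0,"wy":0,"wz":0,"tx":-2,"ty":1,"tz":0,"hand":0},{"wx":0,"wy":0,"wz":0,"tx":-1,"ty":0.5,"tz":0,"hand":0},{"wx":0,"wy":0,"wz":0,"tx":0,"ty":0,"tz":0,"hand":0},{"wx":0,"wy":0,"wz":0,"tx":0,"ty":0,"tz":0,"hand":0},{"wx":0,"wy":0,"wz":0,"tx":0,"ty":0,"tz":0,"hand":0},{"wx":0,"wy":0,"wz":0,"tx":0,"ty":0,"tz":0,"hand":0},{"wx":0,"wy":0,"wz":0,"tx":0,"ty":0,"tz":0,"hand":0},{"wx":0,"wy":0,"wz":0,"tx":0,"ty":0,"tz":0,"hand":0},{"wx":0,"wy":0,"wz":0,"tx":0,"ty":0,"tz":0,"hand":0}]'

```text
clock: 66.15
position: [0.4724, -0.0684, 0.1953]
ee_rot: [3.113, 0.417, 0.0]
force: [0.1, -0.3, 0.2]
width: 0.004
```

```bash
python3 - <<'E'
from loc import *
st()
for n in('scene','top'):
    p,d=arm.get_image(n);cv2.imwrite('pics/%s_10.png'%n,p[:,:,::-1]);P=depthpts(n,d)
    for lo,hi in((.125,.145),(.155,.18)):
        try:print(n,dr(P,lo,hi,.43,.6,.19,.33))
        except Exception as e:print(n,e)
    hsv=cv2.cvtColor(p,cv2.COLOR_RGB2HSV);org=cv2.inRange(hsv,(3,150,70),(20,255,255))>0
    org&=(P[...,0]>.54)&(P[...,0]<.78)&(P[...,1]<.17)&(P[...,1]>-.05)&(P[...,2]>.01)&(P[...,2]<.07)
    Q=P[org];c=Q.mean(0);A=np.c_[Q[:,:2]-c[:2],np.ones(len(Q))]
    print("pedal",len(Q),c.round(4),"slope",np.linalg.lstsq(A,Q[:,2],rcond=None)[0].round(3),Q[:,2].max().round(4))
E
```

```text
t66.15 p [472.4 -68.4 195.3] yaw(tool x) 15.2 tilt [ 0.0001 -0.0006] F [ 0.13 -0.33  0.18] w 0.004 q [-0.75  0.38  1.04  2.05 -0.4   0.94 -0.8 ]
scene (288, 'c', (510.7, 258.2), 'size', 103.1, 47.1, 'ang', -18.2, 'mean', array([519.7, 251.4, 133.2]), 'zmed', np.float64(0.1332))
scene (79, 'c', (510.5, 257.9), 'size', 50.3, 14.7, 'ang', -16.7, 'mean', array([513.4, 256. , 166.5]), 'zmed', np.float64(0.1682))
pedal 795 [0.6639 0.028  0.0408] slope [-0.233  0.019  0.041] 0.061
top (647, 'c', (509.6, 259.5), 'size', 100.0, 47.6, 'ang', -18.5, 'mean', array([506.4, 255.2, 133.1]), 'zmed', np.float64(0.133))
top (176, 'c', (509.4, 258.7), 'size', 49.9, 16.1, 'ang', -18.5, 'mean', array([508.5, 257.7, 167. ]), 'zmed', np.float64(0.1683))
pedal 499 [0.6824 0.0395 0.0365] slope [-0.255 -0.038  0.037] 0.0559
```

View pics/scene_10.png

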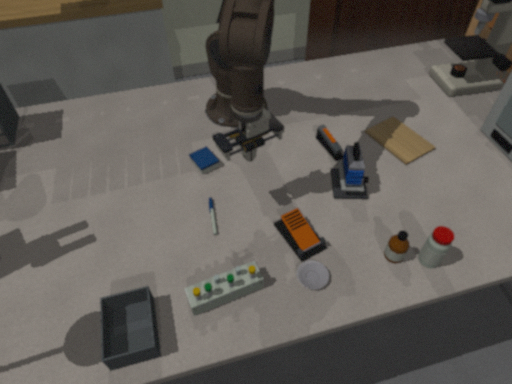

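View pics/top_10.png

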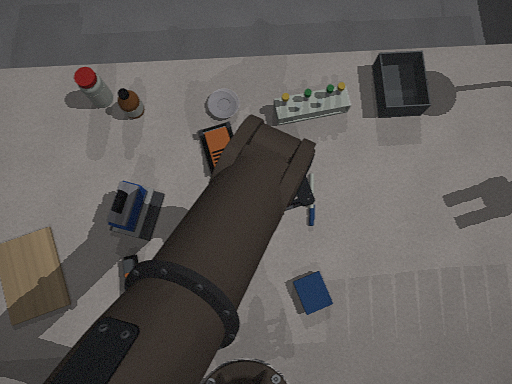

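```bash
python3 -c "
from cell import arm
print(arm.sign_off())"
```

```text
the job is handed in; nothing more can be done
None
```

I did the whole job and handed it in at about 66 s; `sign_off` gave no verdict, so what follows rests on my own checks.

- **Pedal:** I pressed it to its stop at the start and again at the end, holding each for well over 0.2 s. The force peaked at 54 N the first time and about 36 N the second, against about 8 N for the spring at the stop. I could not read the pedal angle directly.
- **Pedal base:** It was found about 35 mm from where it started before the second press. I located it again from the cameras and pressed at the new spot.
- **Carriers:** There were five blue carriers. I placed each one on the grey carrier by feel, letting go only once the force showed contact (about 5 to 15 N). Depth images from the two cameras put each one within about 3 mm and 1 degree of the stand's middle.
- **Press weight:** I let go of it only after contact.

**Last checks:**
- **Weight:** It is on top, level, and about 1 to 2 mm from centre and 1.5 degrees or less from square.
- **Pedal up:** The scene view shows the pedal at its rest slope. The top view was partly blocked by the arm, so its pedal reading (slope 0.255) is less sure.
- **Stapler and pen:** Both look unmoved in the pictures; I did not measure them again.
- **Arm:** It is clear of everything, with no contact force.

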